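# Make up two water-test kits with their colour charts clipped in

## Task

Make up two water-test kits: the blue-rimmed tray gets the amber dropper bottle in its square compartment, the small beaker in its round well and the rainbow colour chart; the orange-rimmed tray gets the slim blue-capped white bottle in its square compartment and the pink colour chart. Slide each chart flat and straight along the tray's card rest, under the sprung clip, until it is fully home against the stop. Keep everything upright and leave the brown bottle, the large beaker and the black-capped bottle where they are.

Things in the scene. Friction and masses are not known exactly. Their poses are not given: they have to be found in the camera images.
- tray_blue: Fixed kit tray, pale grey with BLUE rim, 150 (x) x 156 (y) mm. Origin: centre of underside; x from its front (robot side) to the compartments, y left, z up. Card rest: ridge 24 wide along y=0, x -62 to -2, top z=20. Sprung clip on its back end, lip at x=-14.5, all below z=37. Square compartment 58 inside, centre (40,40), floor z=4, walls to z=22; round well 60 inside, centre (40,-40), same heights.
- tray_orange: Fixed kit tray, pale grey with ORANGE rim, 150 (x) x 156 (y) mm. Origin: centre of underside; x from its front (robot side) to the compartments, y left, z up. Card rest: ridge 24 wide along y=0, x -62 to -2, top z=20. Sprung clip on its back end, lip at x=-14.5, all below z=37. Square compartment 58 inside, centre (40,40), floor z=4, walls to z=22; block with 2 cuvettes, fixed, centre (40,-40), top z=51.
- chart_rainbow: Stiff white colour chart, patches red, orange, yellow, green, blue; 70 (x) x 44 (y) x 5 mm, 30 g, lying flat; origin: centre of underside; either end first. Held by its long sides and slid to the tray's +x at most 3 mm above the rest, it runs under the clip's nose (at tray x=-33, opening 8 mm) and lifts the lip (push up to 6 N). Home at the stop: centre at tray x=-37, y=0, z=20.
- chart_pink: Stiff white colour chart, patches pale pink to crimson; 70 (x) x 44 (y) x 5 mm, 30 g, lying flat; origin: centre of underside; either end first. Held by its long sides and slid to the tray's +x at most 3 mm above the rest, it runs under the clip's nose (at tray x=-33, opening 8 mm) and lifts the lip (push up to 6 N). Home at the stop: centre at tray x=-37, y=0, z=20.
- dropper: Small dark amber dropper bottle with a black rubber teat; round body 37 mm in diameter up to z = 60 mm, 101 mm tall in all (only the body is solid, grasp that), 70 g; standing, origin at the centre of its foot, z up.
- blue_cap: Slim white bottle with a tall blue cap, 42 mm in diameter, 135 mm tall, 130 g; the fingers meet it as an upright square column 37 mm wide, sides along its own x and y, so grasp it along its x or y; standing, origin at the centre of its foot, z up.
- beaker: The SMALL clear glass beaker, 44 mm in diameter, 54 mm tall, open at the top, 35 g; standing, origin at the centre of its foot, z up. Grasp it across the outside.
- brown_bottle: Bystander: squat dark brown bottle with a black screw cap, 50 mm in diameter, 92 mm tall, origin at the centre of its foot. Not part of the kits.
- big_beaker: Bystander: the LARGE clear glass beaker, 72 mm in diameter, 92 mm tall, origin at the centre of its foot. Not part of the kits.
- white_bottle: Bystander: white bottle with a black cap, 56 mm wide, 123 mm tall, origin at the centre of its foot. Not part of the kits.
Not all that is in view belongs to the job. Several things look just like the blue_cap: the one meant starts farthest to the robot's right.

How it is judged:
By the outcome, as a careful person would: the job done as asked, in the order asked, and still so for the second after the job is handed in, with the robot touching nothing.
It also fails if it takes over 144 s, if anything falls off the work surface, if the arm or the gripper's body presses on something with over 40 N, if the wrist force passes 120 N, or if a joint passes its speed limit or range.

## Robot

A 6-joint arm with a two-finger parallel gripper is mounted at the origin on a cart in front of the work surface, level with it; the furniture and walls round the work are solid. World frame = base frame: x ahead of the robot, y to its left, z up, the work surface at z = 0. Lengths are in m, angles in rad, forces in N, time in s.
With the tool pointing down it reaches from about 0.35 to 0.85 m from the base axis. Payload 8.1 kg.
Tool frame: the origin (TCP) lies at the centre of the arm's flange, where the gripper is bolted on; the fingertips stand 186 mm ahead of it and the grasp point (between the pads) lies 167 mm ahead of it (robot.grasp_offset is the distance from the TCP to the grasp point, in m); z points along the fingers, y is the line along which they close (so a half turn about z gives the same grasp; the last joint's range is limited). The gripper opens to 93 mm and grips with 3 to 60 N. Pads are 15 mm wide; open, the fingers measure 128 mm over their backs; the gripper's body (75 mm by 188 mm) begins 65 mm behind the grasp point.
Start: joints at [1.172, 0.13, 1.488, -0, 1.523, -0.085], TCP at [0.185, 0.571, 0.405] pointing down, gripper open.
Joint ranges: [-2.96, 2.96], [-0.89, 2.26], [0.02, 2.5], [-1.34, 4.48], [0, 2.73], [-2.66, 2.66]. Speed limits (rad/s): [2.39, 2.39, 2.79, 3.14, 3.14, 3.14].

## Interface

Orientations are given as a rotation vector (axis times angle).
In Python, from plant import robot gives the robot as it stands.
- The arm moves only by the tool drive_tool, never from a script. Its argument "moves" is one flat list of numbers, 7 for each row, row after row: the finger opening in mm, from 0 to 93, then the shift along the tool's x, y, z in mm, then the turn, a rotation vector about the tool's x, y, z in degrees. A call has 1 to 8 rows; each row shifts and turns the commanded pose from where the row before left it, along the tool's axes as they then stand; what a row does not reach is not made up. A row lasts 1/10 s, in which the tool goes at most 50 mm and 8.59 degrees, less where a joint would pass 70% of its speed; a pose out of reach is approached as far as the arm can. A call is refused whole if a number of a shift passes 50 or a number of a turn 8.59, either way. A call with a gripper value outside its range is refused whole. The fingers move at their own pace and stop on an object; "grip_force" is the grip in N (left out, the last holds). Time passes only in rows, so rows that do not move let the fingers close. It gives the time, the measured TCP pose, the force, the opening and the grip force at its end, in the units of the state.
- robot.read_state(): the state, without advancing time (a new reading comes with each control period).
- robot.read_camera(name): name is "scene" or "top"; returns a dict with "color" (480x640x3 uint8, red, green, blue), "depth" (480x640 float32, m along the optical axis (not along the pixel's ray), 0 where there is no reading), "mtx" (3x3 intrinsics, pixels), "R" (3x3) and "t" (3): a world point X has camera coordinates R X + t. Camera axes: x right, y down, z forward; pixel columns grow to the right and rows downward; lengths in m; the calibration is good to about 2 mm. A picture is of the moment at which its call begins.
- robot.close_job(): hands the job in; it is judged then, once.
The state is a dict: "t": time; "q": joint angles; "dq": joint speeds; "joint_torque": joint torques, N m; "tool_pos": TCP position; "orientation": TCP orientation; "force": force on the tool from outside, world axes, zero at the start; "wrist_torque": the same for the moment, N m; "opening": finger opening in m; "gripper_force": force on a finger pad.
Only numpy, scipy, OpenCV 4.12 (cv2) and the standard library are available. Lean on these libraries where they do the work, as an engineer would, in place of code of your own. Each camera call takes 0.05 s, during which the arm holds its last target. There are 200 camera calls.

## Working session

There is one attempt and no reset: what is moved stays moved. The work goes in short steps, Python scripts to look and compute and a tool call to move; the robot and the scene stay as the last step left them, time stands still between calls to the robot, and variables do not carry over. Pictures are saved under pics/ and viewed, at most 14 in all, crops included, and the job is handed in when it is done.

Besides the shell and the picture viewer there is one more tool, called after "Request:" by a JSON object that holds its "api" and its "payload", one argument or row to a line. drive_tool: Moves the arm, as the interface text tells. Its arguments: {"type":"object","properties":{"moves":{"type":"array","items":{"type":"number"}},"grip_force":{"type":"number"}},"required":["moves"]}

```bash
mkdir -p pics; ls; cat > h.py <<'E'
import numpy as np, cv2
from plant import robot
def cam(n):
    c=robot.read_camera(n); return c
def save(c,f): cv2.imwrite('pics/'+f,c['color'][:,:,::-1])
def cloud(c):
    v,u=np.mgrid[0:480,0:640]; d=c['depth']
    p=np.stack([u,v,np.ones_like(u)],-1)@np.linalg.inv(c['mtx']).T*d[...,None]
    return (p-c['t'])@c['R']
def ray(c,u,v,z):
    d=c['R'].T@np.linalg.inv(c['mtx'])@np.array([u,v,1.]); o=-c['R'].T@c['t']
    return o+d*(z-o[2])/d[2]
E
python3 - <<'E'
from h import *
for n in('scene','top'):
    c=cam(n); save(c,n+'0.png'); print(n,-c['R'].T@c['t'],c['R'][2],c['mtx'][0,0])
print(robot.read_state())
E
```

```text
pics
scene [0.13700459 1.63896614 1.12621854] [ 0.22546956 -0.79860437 -0.55802736] 595.06959688178
top [0.46569922 0.09324006 1.27629882] [ 0.08265636 -0.01239937 -0.99650097] 462.8255390523468
{'t': 0.1, 'q': array([ 1.17164662e+00,  1.31084663e-01,  1.48915190e+00,  3.47769465e-05,
        1.52301652e+00, -8.54189792e-02]), 'dq': array([ 0.00021821, -0.00020398, -0.00233477,  0.00166341, -0.00030419,
        0.00012748]), 'joint_torque': array([ 1.24319897e-03, -5.61342573e+01, -4.93093121e+01,  7.70628196e-02,
        2.92175211e-02, -7.92638275e-05]), 'tool_pos': array([0.18506951, 0.57053058, 0.40380283]), 'orientation': array([-4.90723461e-01, -3.10259147e+00,  2.51858146e-03]), 'force': array([-0.40398879, -0.03961213, -0.73352251]), 'wrist_torque': array([-0.05194425,  0.00821853,  0.0077568 ]), 'gripper_force': 0.0, 'opening': 0.09285611887377987}
```

View pics/scene0.png

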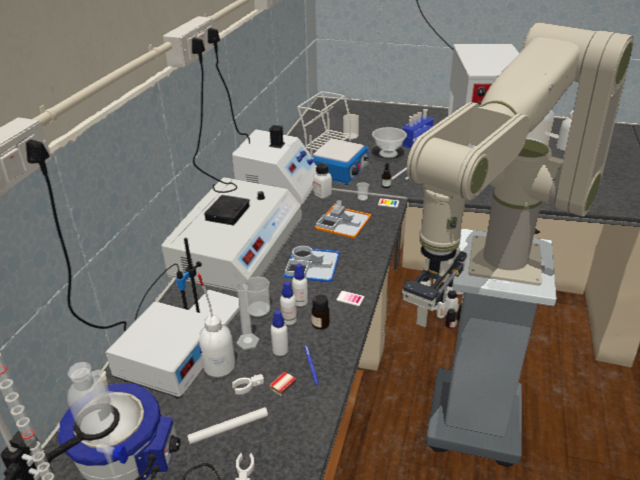

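View pics/top0.png

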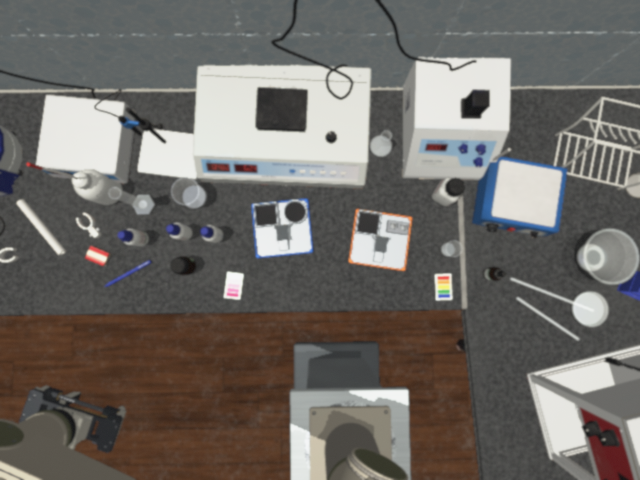

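The top view has the blue tray at (282,228), the orange tray at (380,240), the pink chart at (233,286) and the rainbow chart at (443,287). The small beaker is at (450,248), the dropper at (493,272), and the blue caps at (130,237), (178,230) and (208,233). The last of these is the rightmost, so it's the one I want.

```bash
python3 - <<'E'
from h import *
c=cam('top'); im=c['color'][:,:,::-1]
a=cv2.resize(im[180:310,170:330],None,fx=4.9,fy=4.5,interpolation=cv2.INTER_CUBIC)
a=cv2.resize(im[185:305,170:330],(800,600),interpolation=cv2.INTER_CUBIC)
b=cv2.resize(im[185:305,345:505],(800,600),interpolation=cv2.INTER_CUBIC)
cv2.imwrite('pics/a.png',a);cv2.imwrite('pics/b.png',b)
P=cloud(c)
for n,(u,v) in dict(pink=(233,286),rain=(443,287),beaker=(450,248),drop=(494,273),cap=(208,233),tb=(265,245),to=(362,255),white=(454,187),brown=(181,265),cap2=(178,230),tbl=(320,290)).items(): print(n,P[v,u].round(3))
np.save('P.npy',P); np.save('im.npy',c['color'])
E
```

```text
pink [0.433 0.312 0.008]
rain [ 0.424 -0.261  0.009]
beaker [ 0.53  -0.285  0.003]
drop [ 0.461 -0.379  0.067]
cap [0.567 0.353 0.13 ]
tb [0.544 0.225 0.007]
to [ 0.514 -0.041  0.003]
white [ 0.679 -0.265  0.122]
brown [0.49  0.428 0.097]
cap2 [0.578 0.434 0.109]
tbl [ 0.419  0.075 -0.001]
```

View pics/a.png

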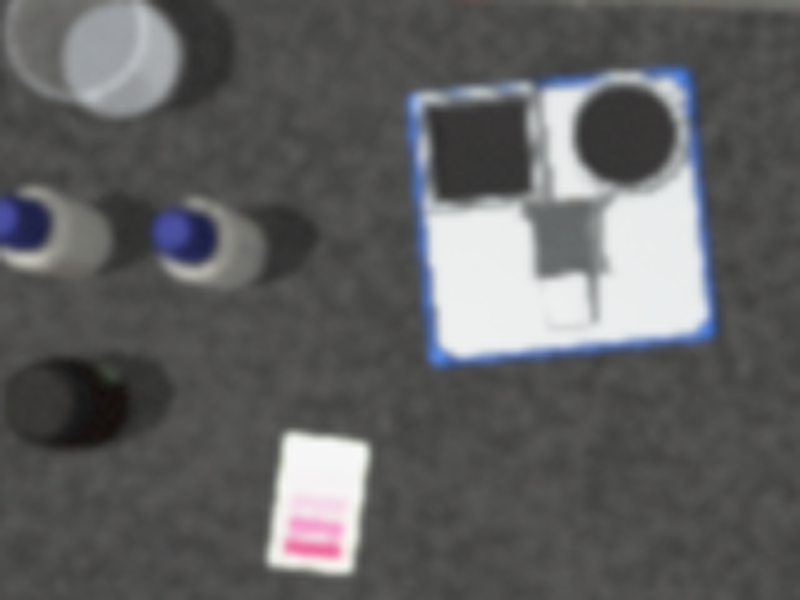

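View pics/b.png

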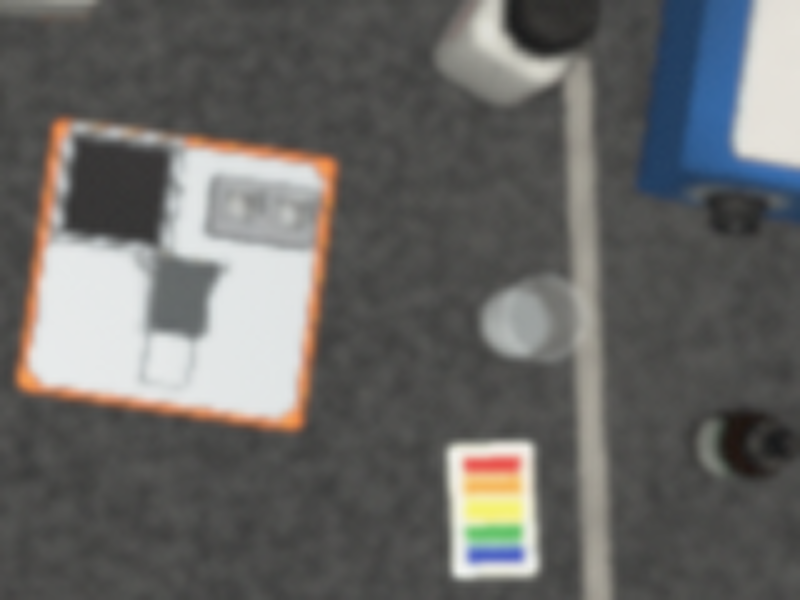

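The crops are at 5x. In the left crop, the blue tray's square well is at (482,148), its round well at (628,135) and its card ridge at (568,290). The rightmost blue cap is at (183,235) and the pink chart at (318,503). In the right crop, the orange tray spans (20..335,120..430), the beaker base is at about (515,322), the rainbow chart at (494,510), the dropper at (750,445), and a pale strip runs at u≈580.

```bash
cat > m.py <<'E'
from h import *
def rect(c,mask,z,name):
    cs,_=cv2.findContours(mask.astype(np.uint8),cv2.RETR_EXTERNAL,cv2.CHAIN_APPROX_NONE)
    k=max(cs,key=cv2.contourArea)[:,0].astype(float)
    w=np.array([ray(c,u,v,z)[:2] for u,v in k])
    r=cv2.minAreaRect((w*1000).astype(np.float32)); print(name,np.round(r[0],1),np.round(r[1],1),round(r[2],2),'n',len(k)); return r
E
python3 - <<'E'
from m import *
c=cam('top'); P=cloud(c); hsv=cv2.cvtColor(c['color'],cv2.COLOR_RGB2HSV); H,S,V=[hsv[...,i].astype(int) for i in range(3)]
def box(a,b,d,e): m=np.zeros((480,640),bool); m[d:e,a:b]=1; return m
bl=box(245,320,190,265); og=box(340,420,200,280)
rect(c,bl&(((S>120)&(H>100)&(H<125))|(V>170)),.004,'blue')
rect(c,og&(((S>120)&(H<20))|(V>170)),.004,'orange')
rect(c,box(220,250,265,305)&(V>140),.005,'pink')
rect(c,box(430,457,268,305)&(V>140),.005,'rain')
m=box(198,222,220,250)&(S>110)&(H>105)&(H<130); rect(c,m,.135,'cap')
q=P[m]; print('cap depth',np.median(q[q[:,2]>.12],0),q[:,2].max())
d=P[box(478,510,260,285)]; d=d[d[:,2]>.02]
for lo,hi in((.02,.05),(.05,.075),(.075,.12)):
    s=d[(d[:,2]>lo)&(d[:,2]<hi)]; print('drop',lo,len(s),s.mean(0) if len(s) else '', s.min(0) if len(s) else '', s.max(0) if len(s) else '')
d=P[box(438,462,235,262)]; d=d[d[:,2]>.01]; print('beaker',len(d),d.mean(0) if len(d) else '',d.max(0) if len(d) else '')
print('strip',P[270,462],P[240,461]); 
for n,uv in dict(bk_base=(345+515/5,185+322/5),bk_rim=(345+548/5,185+317/5)).items(): print(n,ray(c,*uv,.0 if 'base' in n else .054))
print('tray floor z',np.median(P[bl&(V>170)][:,2]),np.median(P[og&(V>170)][:,2]))
s=cam('scene'); 
def pj(X): p=s['R']@X+s['t']; p=s['mtx']@p; return (p[:2]/p[2]).round(1)
for X in([.567,.353,.135],[.52,-.28,.054],[.46,-.38,.1],[.433,.312,.005],[.424,-.261,.005]): print(pj(np.array(X)))
im=s['color'][:,:,::-1]
A=np.hstack([cv2.resize(im[255:335,260:340],(400,400),interpolation=2),cv2.resize(im[150:230,335:415],(400,400),interpolation=2)])
cv2.imwrite('pics/s1.png',A)
E
```

```text
blue [570.6 177.1] [108.  157.5] 5.01 n 221
orange [556.5 -91.9] [160.4 154.6] 80.87 n 312
pink [434.9 311.8] [48.7 74.5] 82.52 n 83
rain [ 425.  -261.8] [49.  73.5] 89.38 n 82
cap [570.9 357.7] [29.  19.5] 70.99 n 29
cap depth [0.57183603 0.35981794 0.13347301] 0.13969919358717325
drop 0.02 87 [ 0.45951231 -0.38037001  0.03832068] [ 0.44151415 -0.40262006  0.02034275] [ 0.47666965 -0.37289753  0.04997604]
drop 0.05 84 [ 0.45869035 -0.38549623  0.06183953] [ 0.4444983  -0.40065422  0.0503269 ] [ 0.4736405  -0.37470655  0.07357049]
drop 0.075 47 [ 0.45940167 -0.38873052  0.09151251] [ 0.45270214 -0.39561109  0.07516499] [ 0.46816195 -0.383209    0.10442384]
beaker 187 [ 0.52625996 -0.27440608  0.05800812] [0.54922281 0.09324006 1.27629882]
strip [ 0.46946383 -0.31851722 -0.00384027] [ 0.55240518 -0.31733568  0.00061901]
bk_base [ 0.52672646 -0.28046001  0.        ]
bk_rim [ 0.5266179  -0.28230373  0.054     ]
tray floor z 0.00475151011211301 0.00498430677345854
[301.5 263.7]
[364.2 185.7]
[385.6 164.6]
[350.5 298. ]
[388.2 202.8]
```

View pics/s1.png

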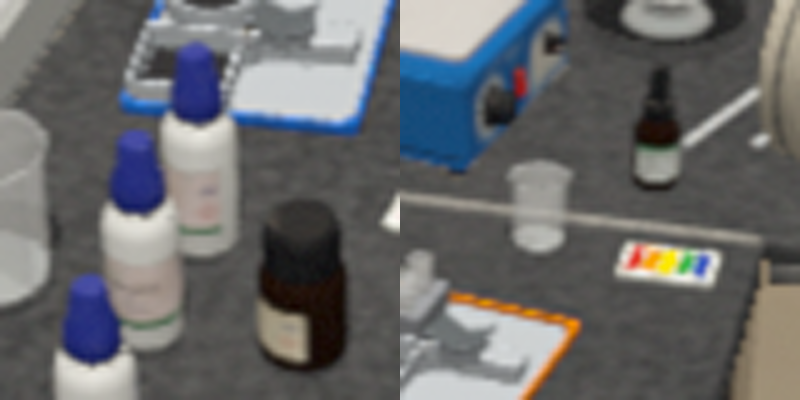

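The scene crop shows the target blue-cap bottle with its tip at crop (197,45), i.e. pixel (299.4,264). Its label faces roughly towards the camera. The beaker base is at crop (540,238), the dropper at (657,160) and the rainbow chart at (668,265). Next I'll refine the tray poses and the heights of the surroundings.

```bash
cat >> m.py <<'E'
def box(a,b,d,e): m=np.zeros((480,640),bool); m[d:e,a:b]=1; return m
def trays(c,verbose=1):
    """rim hull at 4x upsampling, then minAreaRect on the plane z=.004"""
    out={}
    for n,(a,b,d,e),h in(('blue',(245,320,190,265),(100,125)),('orange',(340,420,200,280),(3,20))):
        im=cv2.resize(c['color'][d:e,a:b],None,fx=4,fy=4,interpolation=cv2.INTER_CUBIC); hs=cv2.cvtColor(im,cv2.COLOR_RGB2HSV)
        m=((hs[...,1]>110)&(hs[...,0]>h[0])&(hs[...,0]<h[1])&(hs[...,2]>90)).astype(np.uint8)
        m=cv2.morphologyEx(m,cv2.MORPH_OPEN,np.ones((3,3)))
        v,u=np.nonzero(m); k=cv2.convexHull(np.stack([u,v],1).astype(np.int32))[:,0]
        w=np.array([ray(c,(x+.5)/4-.5+a,(y+.5)/4-.5+d,.004)[:2] for x,y in k])*1000
        r=cv2.minAreaRect(w.astype(np.float32)); yaw=(r[2]+45)%90-45; out[n]=(r[0][0],r[0][1],yaw)
        if verbose: print(n,np.round(r[0],1),np.round(r[1],1),round(yaw,2))
    return out
def tw(t,x,y):
    a=np.radians(t[2]); return t[0]+x*np.cos(a)-y*np.sin(a), t[1]+x*np.sin(a)+y*np.cos(a)
E
python3 - <<'E'
from m import *
c=cam('top'); s=cam('scene'); P=cloud(c)
def tri(a,b):
    A=[];B=[]
    for k,(u,v) in((c,a),(s,b)):
        M=k['mtx']@np.c_[k['R'],k['t']]
        for i,x in((0,u),(1,v)): A.append(x*M[2]-M[i])
    A=np.array(A); return np.linalg.lstsq(A[:,:3],-A[:,3],rcond=None)[0].round(4)
T=trays(c)
print('sq wells',[tw(T[k],40,40) for k in T],'round',tw(T['blue'],40,-40))
print('meas well',ray(c,170+628/5,185+135/5,.013)*1e3, 'sq',ray(c,170+482/5,185+148/5,.013)*1e3,ray(c,345+118/5,185+190/5,.013)*1e3)
print('ridge mid x~-40',ray(c,170+568/5,185+300/5,.02)*1e3,ray(c,345+168/5,185+360/5,.02)*1e3, tw(T['blue'],-47,0),tw(T['orange'],-47,0))
print('cap tip',tri((170+176/5,185+231/5),(260+196/5,255+46/5)))
print('teat tip',tri((345+788/5,185+438/5),(335+257/5,150+68/5)))
print('beaker base',tri((345+515/5,185+322/5),(335+140/5,150+238/5)))
print('dropper foot scene',ray(s,335+256/5,150+180/5,0),'cap foot front',ray(s,260+205/5,255+252/5,0))
for v in range(150,200,6): print(v,P[v,[205,240,285,345,375,430]][:,[0,2]].round(2).tolist())
E
```

```text
blue [591.4 179.1] [154.3 160.3] 4.99
orange [556.4 -92.1] [162.4 155.7] -8.97
sq wells [(np.float64(627.7733628926851), np.float64(222.39518329313816)), (np.float64(602.1520442613489), np.float64(-58.87413595466796))] round (np.float64(634.7296559493882), np.float64(142.69819472450237))
meas well [633.27044832 140.09871729  13.        ] sq [626.82661639 220.26728075  13.        ] [600.94195492 -60.20698626  13.        ]
ridge mid x~-40 [542.33043466 173.02765151  20.        ] [507.05377562 -84.7218486   20.        ] (np.float64(544.5810343526452), np.float64(174.9817203096557)) (np.float64(509.9796803583198), np.float64(-84.82130020295455))
cap tip [0.5716 0.3587 0.1363]
teat tip [ 0.4596 -0.3891  0.0996]
beaker base [ 0.5246 -0.2802  0.0023]
dropper foot scene [ 4.55651861e-01 -3.95229927e-01 -2.22044605e-16] cap foot front [0.5662407  0.37498513 0.        ]
150 [[0.77, 0.14], [0.77, 0.14], [0.77, 0.14], [0.77, 0.14], [0.8, 0.02], [0.78, 0.11]]
156 [[0.76, 0.14], [0.76, 0.14], [0.76, 0.14], [0.76, 0.14], [0.79, 0.0], [0.76, 0.1]]
162 [[0.75, 0.13], [0.75, 0.13], [0.74, 0.13], [0.74, 0.13], [0.77, -0.0], [0.75, 0.09]]
168 [[0.74, 0.11], [0.73, 0.11], [0.73, 0.12], [0.73, 0.12], [0.76, 0.0], [0.74, 0.07]]
174 [[0.72, 0.1], [0.72, 0.1], [0.72, 0.11], [0.72, 0.11], [0.74, -0.0], [0.73, 0.05]]
180 [[0.72, 0.06], [0.71, 0.08], [0.71, 0.08], [0.71, 0.09], [0.72, 0.0], [0.72, -0.0]]
186 [[0.71, 0.0], [0.71, -0.01], [0.71, -0.0], [0.7, 0.06], [0.71, 0.0], [0.71, -0.0]]
192 [[0.69, -0.0], [0.69, -0.0], [0.69, -0.0], [0.69, 0.0], [0.69, 0.0], [0.69, 0.0]]
198 [[0.68, 0.01], [0.68, 0.0], [0.67, 0.0], [0.67, 0.0], [0.67, -0.0], [0.67, -0.0]]
```

```bash
cat > plan.py <<'E'
# distance to go, in tool axes: python3 plan.py x y z(mm, TCP) az(deg of tool y)  -> per-row shift for n rows
import sys; from h import *
from scipy.spatial.transform import Rotation as Ro
s=robot.read_state(); R=Ro.from_rotvec(s['orientation']); p=s['tool_pos']*1e3
a=list(map(float,sys.argv[1:])); 
def down(az):
    y=np.array([np.cos(az),np.sin(az),0]); z=np.array([0,0,-1.]); return Ro.from_matrix(np.c_[np.cross(y,z),y,z])
y=R.as_matrix()[:,1]; print('t',round(s['t'],1),'pos',p.round(1),'az',np.degrees(np.arctan2(y[1],y[0])).round(2),'tilt',R.as_matrix()[:2,2].round(4),'F',s['force'].round(1),'open',round(s['opening']*1e3,1),'q6',s['q'][5].round(2))
for i in range(0,len(a),4):
    g=np.array(a[i:i+3]); G=down(np.radians(a[i+3])); rv=(R.inv()*G).as_rotvec(degrees=True); d=g-p
    n=int(max(1,np.ceil(np.abs(d).max()/44),np.ceil(np.linalg.norm(d)/49),np.ceil(np.abs(rv).max()/8.5)))
    print('->',g,a[i+3],'n',n,'turn/row',(rv/n).round(2))
    for k in range(n): print('  ',np.round((R*Ro.from_rotvec(rv*k/n,degrees=True)).inv().apply(d/n)).astype(int).tolist())
    R,p=G,g
E
python3 plan.py 440 300 404 95  459.5 -389 330 95
cat >> m.py <<'E'
def chart(c,a,b,d,e,z=.005,n=''):
    im=cv2.resize(c['color'][d:e,a:b],None,fx=4,fy=4,interpolation=cv2.INTER_CUBIC)
    m=(im.max(-1)>130).astype(np.uint8); cs,_=cv2.findContours(m,cv2.RETR_EXTERNAL,cv2.CHAIN_APPROX_NONE)
    k=cv2.convexHull(max(cs,key=cv2.contourArea))[:,0]
    w=np.array([ray(c,(x+.5)/4-.5+a,(y+.5)/4-.5+d,z)[:2] for x,y in k])*1000
    r=cv2.minAreaRect(w.astype(np.float32)); print(n,np.round(r[0],1),np.round(r[1],1),round((r[2]+45)%90-45,2))
E
python3 - <<'E'
from m import *
c=cam('top'); chart(c,220,250,265,305,n='pink'); chart(c,430,457,268,305,n='rain')
E
```

```text
t 0.3 pos [185.2 570.7 404.5] az 72.02 tilt [-0.0002 -0.0004] F [-0.3 -0.1  0.1] open 93.3 q6 -0.09
-> [440. 300. 404.] 95.0 n 8 turn/row [-0.   -0.   -2.87]
   [-41, -22, 0]
   [-40, -24, 0]
   [-38, -26, 0]
   [-37, -28, 0]
   [-35, -30, 0]
   [-34, -32, 0]
   [-32, -33, 0]
   [-31, -35, 0]
-> [ 459.5 -389.   330. ] 95.0 n 16 turn/row [0. 0. 0.]
   [3, -43, 5]
   [3, -43, 5]
   [3, -43, 5]
   [3, -43, 5]
   [3, -43, 5]
   [3, -43, 5]
   [3, -43, 5]
   [3, -43, 5]
   [3, -43, 5]
   [3, -43, 5]
   [3, -43, 5]
   [3, -43, 5]
   [3, -43, 5]
   [3, -43, 5]
   [3, -43, 5]
   [3, -43, 5]
pink [434.8 311.5] [50.5 76. ] -7.29
rain [ 424.9 -262.2] [75.9 50. ] 0.94
```

Request:
{"api": "drive_tool", "payload": {
  "moves": [93, -41, -22, 0, 0, 0, -2.87, 93, -40, -24, 0, 0, 0, -2.87, 93, -38, -26, 0, 0, 0, -2.87, 93, -37, -28, 0, 0, 0, -2.87, 93, -35, -30, 0, 0, 0, -2.87, 93, -34, -32, 0, 0, 0, -2.87, 93, -32, -33, 0, 0, 0, -2.87, 93, -31, -35, 0, 0, 0, -2.87],
  "grip_force": 15
}}

```text
t: 1.2
tool_pos: [0.4414, 0.2997, 0.405]
orientation: [-0.14, 3.138, 0.001]
force: [0.8, 0.2, 0.5]
opening: 0.0928
gripper_force: 0.0
```

Request:
{"api": "drive_tool", "payload": {
  "moves": [93, 3, -43, 5, 0, 0, 0, 93, 3, -43, 5, 0, 0, 0, 93, 3, -43, 5, 0, 0, 0, 93, 3, -43, 5, 0, 0, 0, 93, 3, -43, 5, 0, 0, 0, 93, 3, -43, 5, 0, 0, 0, 93, 3, -43, 5, 0, 0, 0, 93, 3, -43, 5, 0, 0, 0]
}}

```text
t: 2.0
tool_pos: [0.446, -0.0452, 0.3649]
orientation: [-0.137, 3.138, -0.0]
force: [0.9, 0.3, -0.7]
opening: 0.093
gripper_force: 0.0
```

Request:
{"api": "drive_tool", "payload": {
  "moves": [93, 3, -43, 5, 0, 0, 0, 93, 3, -43, 5, 0, 0, 0, 93, 3, -43, 5, 0, 0, 0, 93, 3, -43, 5, 0, 0, 0, 93, 3, -43, 5, 0, 0, 0, 93, 3, -43, 5, 0, 0, 0, 93, 3, -43, 5, 0, 0, 0, 93, 3, -40, 2, 0, 0, 0]
}}

```text
t: 2.8
tool_pos: [0.4516, -0.3872, 0.3271]
orientation: [0.136, -3.138, -0.001]
force: [0.8, -0.4, 0.3]
opening: 0.0929
gripper_force: 0.0
```

```bash
python3 plan.py 459.5 -389 209 95; python3 - <<'E'
from m import *
c=cam('top'); save(c,'t2.png'); 
E
```

```text
t 2.8 pos [ 451.6 -387.2  327.1] az 94.95 tilt [-0.0003  0.0004] F [ 0.8 -0.4  0.3] open 92.9 q6 -2.45
-> [ 459.5 -389.   209. ] 95.0 n 3 turn/row [ 0.01 -0.01 -0.02]
   [-3, -1, 39]
   [-3, -1, 39]
   [-3, -1, 39]
```

Request:
{"api": "drive_tool", "payload": {
  "moves": [93, -8, -1, 8, 0, 0, 0, 93, 0, 0, 40, 0, 0, 0, 93, 0, 0, 40, 0, 0, 0, 93, 0, 0, 30, 0, 0, 0, 30, 0, 0, 0, 0, 0, 0, 30, 0, 0, 0, 0, 0, 0, 30, 0, 0, 0, 0, 0, 0, 30, 0, 0, 0, 0, 0, 0],
  "grip_force": 15
}}

```text
t: 3.65
tool_pos: [0.4612, -0.3862, 0.2125]
orientation: [-0.137, 3.136, -0.005]
force: [-0.8, 0.5, 0.2]
opening: 0.0656
gripper_force: 0.0
```

Request:
{"api": "drive_tool", "payload": {
  "moves": [30, 0, 0, 0, 0, 0, 0, 30, 0, 0, 0, 0, 0, 0]
}}

```text
t: 3.85
tool_pos: [0.4605, -0.3859, 0.2109]
orientation: [-0.136, 3.137, -0.002]
force: [0.1, -0.4, 0.5]
opening: 0.0495
gripper_force: 0.0
```

```bash
python3 plan.py 459.5 -389 215 95 460 -200 330 95 630 222 330 95 628 222 217 95
```

```text
t 3.9 pos [ 460.5 -385.9  210.9] az 94.97 tilt [ 0.0013 -0.0013] F [ 0.1 -0.4  0.5] open 49.5 q6 -2.44
-> [ 459.5 -389.   215. ] 95.0 n 1 turn/row [-0.08  0.07 -0.03]
   [1, -3, -4]
-> [ 460. -200.  330.] 95.0 n 5 turn/row [0. 0. 0.]
   [-3, 38, -23]
   [-3, 38, -23]
   [-3, 38, -23]
   [-3, 38, -23]
   [-3, 38, -23]
-> [630. 222. 330.] 95.0 n 10 turn/row [0. 0. 0.]
   [-21, 41, 0]
   [-21, 41, 0]
   [-21, 41, 0]
   [-21, 41, 0]
   [-21, 41, 0]
   [-21, 41, 0]
   [-21, 41, 0]
   [-21, 41, 0]
   [-21, 41, 0]
   [-21, 41, 0]
-> [628. 222. 217.] 95.0 n 3 turn/row [0. 0. 0.]
   [1, 0, 38]
   [1, 0, 38]
   [1, 0, 38]
```

Request:
{"api": "drive_tool", "payload": {
  "moves": [30, 0, -2, 0, 0, 0, 0, 30, 0, 0, 0, 0, 0, 0, 30, 0, 0, 0, 0, 0, 0, 30, 0, 0, 0, 0, 0, 0]
}}

```text
t: 4.25
tool_pos: [0.4605, -0.388, 0.2103]
orientation: [-0.136, 3.138, -0.002]
force: [-1.1, -2.2, 3.3]
opening: 0.0353
gripper_force: 15.0
```

Request:
{"api": "drive_tool", "payload": {
  "moves": [30, 0, 0, -20, 0, 0, 0, 30, 0, 0, -40, 0, 0, 0, 30, 0, 10, -40, 0, 0, 0, 30, -3, 38, -20, 0, 0, 0, 30, -3, 38, 0, 0, 0, 0, 30, -3, 38, 0, 0, 0, 0, 30, -3, 38, 0, 0, 0, 0, 30, -3, 38, 0, 0, 0, 0]
}}

```text
t: 5.05
tool_pos: [0.4573, -0.1853, 0.3291]
orientation: [0.136, -3.138, -0.002]
force: [1.5, 1.5, -1.2]
opening: 0.0353
gripper_force: 15.0
```

Request:
{"api": "drive_tool", "payload": {
  "moves": [30, -21, 41, 0, 0, 0, 0, 30, -21, 41, 0, 0, 0, 0, 30, -21, 41, 0, 0, 0, 0, 30, -21, 41, 0, 0, 0, 0, 30, -21, 41, 0, 0, 0, 0, 30, -21, 41, 0, 0, 0, 0, 30, -21, 41, 0, 0, 0, 0, 30, -21, 41, 0, 0, 0, 0]
}}

```text
t: 5.85
tool_pos: [0.5967, 0.1564, 0.3289]
orientation: [0.137, -3.137, -0.0]
force: [-0.3, -1.5, -0.1]
opening: 0.0348
gripper_force: 15.0
```

```bash
python3 plan.py 628 222 300 95  628 222 217 95
```

```text
t 5.8 pos [596.7 156.4 328.9] az 95.0 tilt [-0.0017 -0.    ] F [-0.3 -1.5 -0.1] open 34.8 q6 -1.48
-> [628. 222. 300.] 95.0 n 2 turn/row [ 0.   -0.05 -0.  ]
   [-18, 31, 14]
   [-18, 31, 14]
-> [628. 222. 217.] 95.0 n 2 turn/row [0. 0. 0.]
   [0, 0, 42]
   [0, 0, 42]
```

Request:
{"api": "drive_tool", "payload": {
  "moves": [30, -18, 31, 14, 0, 0, 0, 30, -18, 31, 14, 0, 0, 0, 30, 0, 0, 0, 0, 0, 0]
}}

```text
t: 6.15
tool_pos: [0.6265, 0.2229, 0.297]
orientation: [0.142, -3.132, -0.0]
force: [-0.2, -0.9, -0.8]
opening: 0.0356
gripper_force: 15.0
```

```bash
python3 plan.py 628 222 217 95; python3 - <<'E'
from m import *
c=cam('scene'); im=c['color'][:,:,::-1]; cv2.imwrite('pics/p1.png',cv2.resize(im[220:320,240:360],(720,600),interpolation=2))
E
```

```text
t 6.2 pos [626.5 222.9 297. ] az 95.18 tilt [-0.0063 -0.0001] F [-0.2 -0.9 -0.8] open 35.6 q6 -1.4
-> [628. 222. 217.] 95.0 n 2 turn/row [ 0.01 -0.18  0.09]
   [-1, -1, 40]
   [-1, -1, 40]
```

View pics/p1.png

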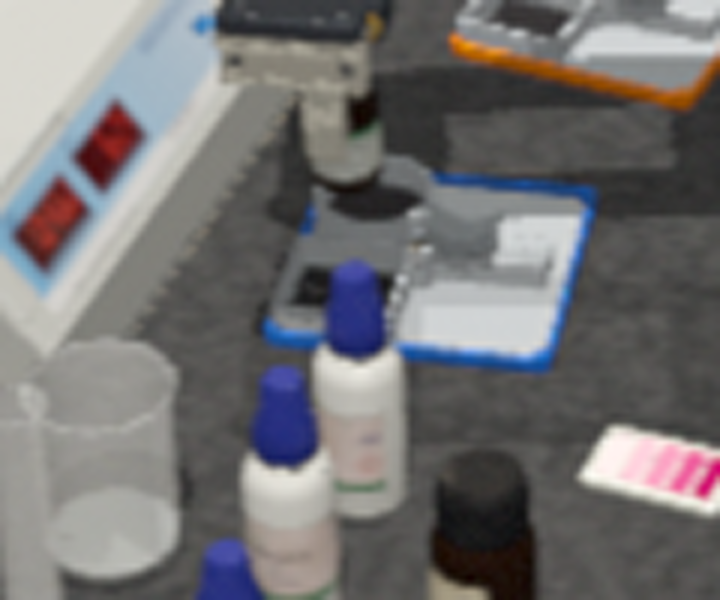

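The dropper hangs upright in the fingers above the blue tray, with its foot near crop (348,175). It looks slightly right of the finger, towards -x. I'll check that offset before lowering.

```bash
python3 - <<'E'
from m import *
c=cam('scene')
for u in(310,348,385): print(ray(c,240+u/6-.4,220+172/6-.4,.088).round(4))
E
```

```text
[0.6411 0.2235 0.088 ]
[0.6223 0.2187 0.088 ]
[0.604 0.214 0.088]
```

Request:
{"api": "drive_tool", "payload": {
  "moves": [30, -5, 0, 20, 0, 0, 0, 30, 0, -1, 30, 0, 0, 0, 30, 0, 0, 20, 0, 0, 0, 30, 0, 0, 9, 0, 0, 0, 30, 0, 0, 2, 0, 0, 0, 30, 0, 0, 0, 0, 0, 0]
}}

```text
t: 6.85
tool_pos: [0.6326, 0.2182, 0.2218]
orientation: [-0.136, 3.138, 0.0]
force: [-0.5, -0.1, -1.1]
opening: 0.0353
gripper_force: 15.0
```

```bash
python3 plan.py 632 222 215 95
```

```text
t 6.8 pos [632.6 218.2 221.8] az 94.95 tilt [0.001  0.0002] F [-0.5 -0.1 -1.1] open 35.3 q6 -1.4
-> [632. 222. 215.] 95.0 n 1 turn/row [ 0.01  0.06 -0.05]
   [0, 4, 7]
```

Request:
{"api": "drive_tool", "payload": {
  "moves": [30, 0, 2, 3, 0, 0, 0, 30, 0, 1, 2, 0, 0, 0, 30, 0, 0, 1, 0, 0, 0, 30, 0, 0, 0, 0, 0, 0]
}}

```text
t: 7.25
tool_pos: [0.6321, 0.2218, 0.2148]
orientation: [-0.137, 3.138, 0.0]
force: [-0.0, -0.2, -1.3]
opening: 0.0353
gripper_force: 15.0
```

```bash
python3 plan.py 632 222 215 95
```

```text
t 7.2 pos [632.1 221.8 214.8] az 94.99 tilt [0.0001 0.    ] F [-0.  -0.2 -1.3] open 35.3 q6 -1.4
-> [632. 222. 215.] 95.0 n 1 turn/row [-0.    0.01 -0.01]
   [0, 0, 0]
```

Release it (limited opening), lift, and head for the beaker.

Request:
{"api": "drive_tool", "payload": {
  "moves": [60, 0, 0, 0, 0, 0, 0, 60, 0, 0, 0, 0, 0, 0, 60, 0, 0, 0, 0, 0, 0, 60, 0, 0, 0, 0, 0, 0, 60, 0, 0, -20, 0, 0, 0, 60, 0, 0, -40, 0, 0, 0, 60, 0, 0, -40, 0, 0, 0, 93, 0, 0, -15, 0, 0, 0]
}}

```text
t: 8.05
tool_pos: [0.6333, 0.2219, 0.3354]
orientation: [-0.136, 3.132, 0.002]
force: [0.5, 0.5, -0.0]
opening: 0.064
gripper_force: 0.0
```

```bash
python3 plan.py 527 -280 310 5
```

```text
t 8.1 pos [633.3 221.9 335.4] az 94.98 tilt [0.0071 0.0019] F [ 0.5  0.5 -0. ] open 64.0 q6 -1.4
-> [ 527. -280.  310.] 5.0 n 12 turn/row [0.03 0.02 7.5 ]
   [12, -41, 2]
   [7, -42, 2]
   [1, -43, 2]
   [-4, -43, 2]
   [-10, -42, 2]
   [-15, -40, 2]
   [-20, -38, 2]
   [-25, -35, 2]
   [-29, -31, 2]
   [-33, -27, 2]
   [-36, -23, 2]
   [-39, -18, 2]
```

Request:
{"api": "drive_tool", "payload": {
  "moves": [93, 12, -41, 2, 0, 0, 7.5, 93, 7, -42, 2, 0, 0, 7.5, 93, 1, -43, 2, 0, 0, 7.5, 93, -4, -43, 2, 0, 0, 7.5, 93, -10, -42, 2, 0, 0, 7.5, 93, -15, -40, 2, 0, 0, 7.5, 93, -20, -38, 2, 0, 0, 7.5, 93, -25, -35, 2, 0, 0, 7.5]
}}

```text
t: 8.85
tool_pos: [0.5608, -0.1159, 0.3131]
orientation: [-1.458, -2.782, 0.0]
force: [0.5, 0.6, -0.6]
opening: 0.093
gripper_force: 0.0
```

Request:
{"api": "drive_tool", "payload": {
  "moves": [93, -29, -31, 2, 0, 0, 7.5, 93, -33, -27, 2, 0, 0, 7.5, 93, -36, -23, 2, 0, 0, 7.5, 93, -39, -18, 2, 0, 0, 7.5, 93, 0, 0, 0, 0, 0, 0, 93, 0, 0, 0, 0, 0, 0]
}}

```text
t: 9.45
tool_pos: [0.5251, -0.2821, 0.305]
orientation: [-2.123, -2.314, -0.0]
force: [0.6, 0.2, -0.5]
opening: 0.0931
gripper_force: 0.0
```

```bash
python3 plan.py 527 -280 209 5; python3 - <<'E'
from m import *
c=cam('top'); s=cam('scene'); im=c['color'][:,:,::-1]; i2=s['color'][:,:,::-1]
cv2.imwrite('pics/p2.png',np.hstack([cv2.resize(im[185:265,240:320],(400,400),interpolation=2),cv2.resize(i2[160:260,330:430],(400,400),interpolation=2)]))
E
```

```text
t 9.4 pos [ 525.1 -282.1  305. ] az 4.91 tilt [-0.0008  0.0009] F [ 0.6  0.2 -0.5] open 93.1 q6 -0.66
-> [ 527. -280.  209.] 5.0 n 3 turn/row [-0.01 -0.02 -0.03]
   [1, 1, 32]
   [1, 1, 32]
   [1, 1, 32]
```

View pics/p2.png

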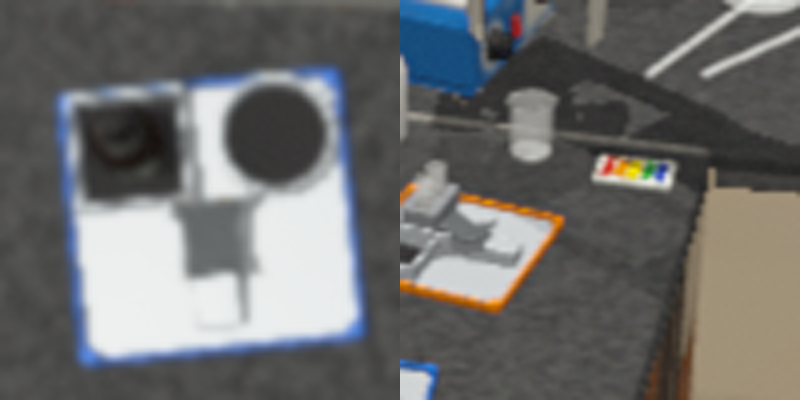

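The dropper stands upright and centred in the square well (crop (125,140)), and the beaker is undisturbed at (532,125). Next is the beaker.

Request:
{"api": "drive_tool", "payload": {
  "moves": [93, 2, 2, 20, 0, 0, 0, 93, 0, 0, 40, 0, 0, 0, 93, 0, 0, 28, 0, 0, 0, 93, 0, 0, 7, 0, 0, 0, 36, 0, 0, 0, 0, 0, 0, 36, 0, 0, 0, 0, 0, 0, 36, 0, 0, 0, 0, 0, 0, 36, 0, 0, 0, 0, 0, 0],
  "grip_force": 8
}}

```text
t: 10.35
tool_pos: [0.5283, -0.2795, 0.2127]
orientation: [2.121, 2.314, 0.001]
force: [-0.7, 0.5, 0.3]
opening: 0.0652
gripper_force: 0.0
```

Request:
{"api": "drive_tool", "payload": {
  "moves": [36, 0, 0, 0, 0, 0, 0, 36, 0, 0, 0, 0, 0, 0, 36, 0, 0, 0, 0, 0, 0, 36, 0, 0, 0, 0, 0, 0, 36, 0, 0, 0, 0, 0, 0]
}}

```text
t: 10.85
tool_pos: [0.5275, -0.2793, 0.211]
orientation: [2.123, 2.316, -0.0]
force: [-1.4, -1.1, 2.8]
opening: 0.0434
gripper_force: 8.0
```

```bash
python3 plan.py 527 -280 330 5 635 141 330 95
```

```text
t 10.8 pos [ 527.5 -279.3  211. ] az 4.98 tilt [ 0.0001 -0.0003] F [-1.4 -1.1  2.8] open 43.4 q6 -0.66
-> [ 527. -280.  330.] 5.0 n 3 turn/row [ 0.    0.01 -0.01]
   [0, 0, -40]
   [0, 0, -40]
   [0, 0, -40]
-> [635. 141. 330.] 95.0 n 11 turn/row [ 0.    0.   -8.18]
   [37, 13, 0]
   [35, 18, 0]
   [32, 23, 0]
   [28, 27, 0]
   [24, 31, 0]
   [20, 34, 0]
   [14, 37, 0]
   [9, 38, 0]
   [4, 39, 0]
   [-2, 39, 0]
   [-8, 39, 0]
```

Request:
{"api": "drive_tool", "payload": {
  "moves": [36, 0, 0, -20, 0, 0, 0, 36, 0, 0, -40, 0, 0, 0, 36, 0, 0, -40, 0, 0, 0, 36, 37, 13, -19, 0, 0, -8.18, 36, 35, 18, 0, 0, 0, -8.18, 36, 32, 23, 0, 0, 0, -8.18, 36, 28, 27, 0, 0, 0, -8.18, 36, 24, 31, 0, 0, 0, -8.18]
}}

```text
t: 11.65
tool_pos: [0.5762, -0.0877, 0.3296]
orientation: [-1.172, -2.915, -0.0]
force: [0.1, 0.4, -0.5]
opening: 0.0435
gripper_force: 8.0
```

Request:
{"api": "drive_tool", "payload": {
  "moves": [36, 20, 34, 0, 0, 0, -8.18, 36, 14, 37, 0, 0, 0, -8.18, 36, 9, 38, 0, 0, 0, -8.18, 36, 4, 39, 0, 0, 0, -8.18, 36, -2, 39, 0, 0, 0, -8.18, 36, -8, 39, 0, 0, 0, -8.18, 36, 0, 0, 0, 0, 0, 0, 36, 0, 0, 0, 0, 0, 0]
}}

```text
t: 12.45
tool_pos: [0.6345, 0.1404, 0.3291]
orientation: [0.137, -3.138, 0.001]
force: [0.1, 0.0, 0.1]
opening: 0.0438
gripper_force: 8.0
```

```bash
python3 plan.py 635 141 216 95;  python3 - <<'E'
from m import *
c=cam('scene'); im=c['color'][:,:,::-1]; cv2.imwrite('pics/p3.png',cv2.resize(im[200:300,260:380],(720,600),interpolation=2))
E
```

```text
t 12.4 pos [634.5 140.4 329.1] az 95.0 tilt [-0.0009 -0.0004] F [0.1 0.  0.1] open 43.8 q6 -1.52
-> [635. 141. 216.] 95.0 n 3 turn/row [-0.01 -0.02 -0.  ]
   [0, 0, 38]
   [0, 0, 38]
   [0, 0, 38]
```

View pics/p3.png

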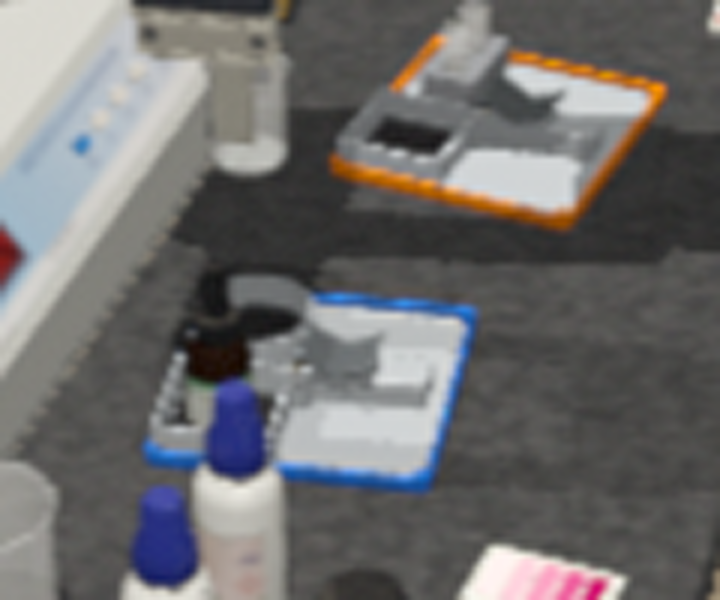

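The beaker is held upright, with its foot centre at about crop (250,155), slightly right of the finger. I'll compute the offset.

```bash
python3 - <<'E'
from m import *
c=cam('scene')
for u in(212,250,288): print(ray(c,260+u/6-.4,200+155/6-.4,.118).round(4))
E
```

```text
[0.6543 0.1412 0.118 ]
[0.6349 0.1363 0.118 ]
[0.6156 0.1314 0.118 ]
```

Request:
{"api": "drive_tool", "payload": {
  "moves": [36, 0, 1, 25, 0, 0, 0, 36, 0, 0, 40, 0, 0, 0, 36, 0, 0, 30, 0, 0, 0, 36, 0, 0, 12, 0, 0, 0, 36, 0, 0, 3, 0, 0, 0, 36, 0, 0, 2, 0, 0, 0, 36, 0, 0, 0, 0, 0, 0, 36, 0, 0, 0, 0, 0, 0]
}}

```text
t: 13.35
tool_pos: [0.6355, 0.1406, 0.2198]
orientation: [-0.136, 3.136, 0.0]
force: [0.6, -0.3, -0.7]
opening: 0.0433
gripper_force: 8.0
```

```bash
python3 plan.py 635 141 215 95
```

```text
t 13.3 pos [635.5 140.6 219.8] az 94.95 tilt [0.003  0.0004] F [ 0.6 -0.3 -0.7] open 43.3 q6 -1.52
-> [635. 141. 215.] 95.0 n 1 turn/row [ 0.01  0.17 -0.05]
   [0, 0, 5]
```

Request:
{"api": "drive_tool", "payload": {
  "moves": [36, 0, 0, 2, 0, 0, 0, 36, 0, 0, 0, 0, 0, 0, 36, 0, 0, 0, 0, 0, 0, 62, 0, 0, 0, 0, 0, 0, 62, 0, 0, 0, 0, 0, 0, 62, 0, 0, 0, 0, 0, 0, 62, 0, 0, 0, 0, 0, 0, 62, 0, 0, 0, 0, 0, 0]
}}

```text
t: 14.15
tool_pos: [0.6346, 0.1405, 0.2158]
orientation: [-0.136, 3.139, -0.0]
force: [-0.1, -0.7, 0.7]
opening: 0.0618
gripper_force: 0.0
```

Request:
{"api": "drive_tool", "payload": {
  "moves": [62, 0, 0, -15, 0, 0, 0, 62, 0, 0, -35, 0, 0, 0, 62, 0, 0, -40, 0, 0, 0, 93, 0, 0, -25, 0, 0, 0]
}}

```text
t: 14.55
tool_pos: [0.6352, 0.1406, 0.3357]
orientation: [-0.136, 3.134, 0.001]
force: [0.2, -0.7, 1.1]
opening: 0.0664
gripper_force: 0.0
```

```bash
python3 plan.py 415 -262 280 91; python3 - <<'E'
from m import *
c=cam('top'); chart(c,430,457,268,305,n='rain'); im=c['color'][:,:,::-1]; cv2.imwrite('pics/p4.png',cv2.resize(im[185:265,240:320],(400,400),interpolation=2))
E
```

```text
t 14.6 pos [635.2 140.6 335.7] az 94.96 tilt [0.0045 0.0006] F [ 0.2 -0.7  1.1] open 66.4 q6 -1.52
-> [ 415. -262.  280.] 91.0 n 10 turn/row [0.   0.03 0.4 ]
   [25, -38, 5]
   [25, -38, 5]
   [25, -39, 5]
   [25, -39, 5]
   [24, -39, 5]
   [24, -39, 6]
   [24, -39, 6]
   [24, -39, 6]
   [23, -40, 6]
   [23, -40, 6]
rain [ 424.9 -262.2] [75.9 50. ] 0.94
```

Request:
{"api": "drive_tool", "payload": {
  "moves": [93, 25, -38, 5, 0, 0, 0.4, 93, 25, -38, 5, 0, 0, 0.4, 93, 25, -39, 5, 0, 0, 0.4, 93, 25, -39, 5, 0, 0, 0.4, 93, 24, -39, 5, 0, 0, 0.4, 93, 24, -39, 6, 0, 0, 0.4, 93, 24, -39, 6, 0, 0, 0.4, 93, 24, -39, 6, 0, 0, 0.4]
}}

```text
t: 15.4
tool_pos: [0.4572, -0.1825, 0.2888]
orientation: [-0.048, 3.14, -0.001]
force: [0.2, -0.2, -0.5]
opening: 0.0928
gripper_force: 0.0
```

Request:
{"api": "drive_tool", "payload": {
  "moves": [93, 24, -40, 6, 0, 0, 0.4, 93, 24, -40, 6, 0, 0, 0.4, 93, 0, 0, 20, 0, 0, 0, 93, 0, 0, 30, 0, 0, 0, 93, 0, 0, 10, 0, 0, 0, 93, 0, 0, 0, 0, 0, 0, 93, 0, 0, 0, 0, 0, 0]
}}

```text
t: 16.1
tool_pos: [0.413, -0.2623, 0.2169]
orientation: [-0.028, 3.141, -0.001]
force: [1.9, -1.0, 0.2]
opening: 0.0928
gripper_force: 0.0
```

```bash
python3 plan.py 410 -262 188 91
```

```text
t 16.1 pos [ 413.  -262.3  216.9] az 91.0 tilt [ 0.0007 -0.0006] F [ 1.9 -1.   0.2] open 92.8 q6 -2.26
-> [ 410. -262.  188.] 91.0 n 1 turn/row [-0.03  0.04  0.  ]
   [3, 0, 29]
```

Request:
{"api": "drive_tool", "payload": {
  "moves": [93, 3, 0, 12, 0, 0, 0, 93, 0, 0, 10, 0, 0, 0, 93, 0, 0, 5, 0, 0, 0, 93, 0, 0, 1, 0, 0, 0, 93, 0, 0, 0, 0, 0, 0, 93, 0, 0, 0, 0, 0, 0]
}}

```text
t: 16.7
tool_pos: [0.4096, -0.2625, 0.188]
orientation: [-0.026, 3.141, -0.0]
force: [-0.2, 0.3, 0.1]
opening: 0.0931
gripper_force: 0.0
```

```bash
python3 plan.py 410 -262 188 91
```

```text
t 16.7 pos [ 409.6 -262.5  188. ] az 90.96 tilt [ 0.0003 -0.0002] F [-0.2  0.3  0.1] open 93.1 q6 -2.26
-> [ 410. -262.  188.] 91.0 n 1 turn/row [-0.01  0.02 -0.04]
   [0, 0, 0]
```

Request:
{"api": "drive_tool", "payload": {
  "moves": [38, 0, 0, 0, 0, 0, 0, 38, 0, 0, 0, 0, 0, 0, 38, 0, 0, 0, 0, 0, 0, 38, 0, 0, 0, 0, 0, 0, 38, 0, 0, 0, 0, 0, 0, 38, 0, 0, 0, 0, 0, 0, 38, 0, 0, 0, 0, 0, 0, 38, 0, 0, 0, 0, 0, 0],
  "grip_force": 25
}}

```text
t: 17.5
tool_pos: [0.4094, -0.2624, 0.1878]
orientation: [-0.026, 3.141, -0.0]
force: [0.2, 0.6, 1.0]
opening: 0.0433
gripper_force: 25.0
```

Request:
{"api": "drive_tool", "payload": {
  "moves": [38, 0, 0, 0, 0, 0, 0, 38, 0, 0, -10, 0, 0, 0, 38, 0, 0, -40, 0, 0, 0, 38, 0, 0, -40, 0, 0, 0, 38, 0, 0, 0, 0, 0, 0]
}}

```text
t: 18.0
tool_pos: [0.4114, -0.2639, 0.2848]
orientation: [-0.026, 3.133, -0.011]
force: [0.5, -0.2, -0.1]
opening: 0.0433
gripper_force: 25.0
```

```bash
python3 - <<'E'
from m import *
T=trays(cam('top'))['blue']
# TCP sits 15 behind chart centre: start with chart centre at tray x=-37-55
print('pre',tw(T,-37-65-15,0),'home tcp',tw(T,-37-15,0))
E
python3 plan.py 475 168.9 290 95
```

```text
blue [591.4 179.1] [154.4 160.2] 4.99
orange [556.5 -92.1] [162.5 155.7] -8.99
pre (np.float64(474.84545792113386), np.float64(168.8993137006038)) home tcp (np.float64(539.599283381615), np.float64(174.55104690675708))
t 18.1 pos [ 410.7 -263.4  282. ] az 90.96 tilt [ 0.0058 -0.0047] F [ 0.3 -1.5 -1.3] open 43.1 q6 -2.26
-> [475.  168.9 290. ] 95.0 n 10 turn/row [-0.03  0.03 -0.4 ]
   [-7, 43, -1]
   [-7, 43, -1]
   [-8, 43, -1]
   [-8, 43, -1]
   [-8, 43, -1]
   [-9, 43, -1]
   [-9, 43, -1]
   [-9, 43, -1]
   [-10, 43, -1]
   [-10, 43, -1]
```

Request:
{"api": "drive_tool", "payload": {
  "moves": [38, -7, 43, -1, 0, 0, -0.4, 38, -7, 43, -1, 0, 0, -0.4, 38, -8, 43, -1, 0, 0, -0.4, 38, -8, 43, -1, 0, 0, -0.4, 38, -8, 43, -1, 0, 0, -0.4, 38, -9, 43, -1, 0, 0, -0.4, 38, -9, 43, -1, 0, 0, -0.4, 38, -9, 43, -1, 0, 0, -0.4]
}}

```text
t: 18.85
tool_pos: [0.4596, 0.0859, 0.285]
orientation: [0.114, -3.138, 0.0]
force: [1.1, 0.2, -0.4]
opening: 0.0433
gripper_force: 25.0
```

Request:
{"api": "drive_tool", "payload": {
  "moves": [38, -10, 43, -1, 0, 0, -0.4, 38, -10, 43, -1, 0, 0, -0.4, 38, 0, 0, 0, 0, 0, 0, 38, 0, 0, 0, 0, 0, 0, 38, 0, 0, 0, 0, 0, 0]
}}

```text
t: 19.35
tool_pos: [0.4732, 0.1706, 0.2869]
orientation: [0.135, -3.137, 0.001]
force: [0.2, 0.5, 0.7]
opening: 0.0433
gripper_force: 25.0
```

```bash
python3 plan.py 475 168.9 210 95; python3 - <<'E'
from m import *
c=cam('scene'); im=c['color'][:,:,::-1]; cv2.imwrite('pics/p5.png',np.hstack([cv2.resize(im[210:310,280:380],(400,400),interpolation=2),cv2.resize(cam('top')['color'][185:285,240:340,::-1],(400,400),interpolation=2)]))
E
```

```text
t 19.4 pos [473.2 170.6 286.9] az 94.95 tilt [-0.0016 -0.0008] F [0.2 0.5 0.7] open 43.3 q6 -1.41
-> [475.  168.9 210. ] 95.0 n 2 turn/row [-0.02 -0.05 -0.03]
   [-1, -1, 38]
   [-1, -1, 38]
```

View pics/p5.png

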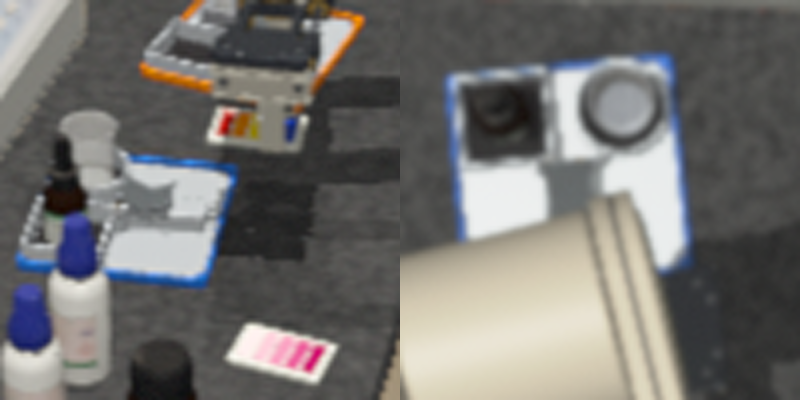

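The beaker stands in the round well (right crop (622,105)), and the chart is held flat at left crop (258,130). I'll lower to 1.5 mm above the rest height, short of the rest.

Request:
{"api": "drive_tool", "payload": {
  "moves": [38, -2, -2, 20, 0, 0, 0, 38, 0, 0, 30, 0, 0, 0, 38, 0, 0, 15, 0, 0, 0, 38, 0, 0, 10, 0, 0, 0, 38, 0, 0, 0, 0, 0, 0, 38, 0, 0, 0, 0, 0, 0, 38, 0, 0, 0, 0, 0, 0]
}}

```text
t: 20.15
tool_pos: [0.4765, 0.1695, 0.214]
orientation: [-0.135, 3.137, 0.001]
force: [-0.5, -0.2, 1.0]
opening: 0.0436
gripper_force: 25.0
```

```bash
python3 plan.py 475 168.5 209.3 95; python3 - <<'E'
from m import *
s=cam('scene'); c=cam('top')
# chart corners/edges seen in the scene picture, on plane z=.0265
a,b,d,e=320,390,225,275
im=cv2.resize(s['color'][d:e,a:b],(770,550),interpolation=cv2.INTER_CUBIC); cv2.imwrite('pics/p6.png',im[:,:,::-1])
E
```

```text
t 20.1 pos [476.5 169.5 214. ] az 94.94 tilt [0.0021 0.0005] F [-0.5 -0.2  1. ] open 43.6 q6 -1.42
-> [475.  168.5 209.3] 95.0 n 1 turn/row [ 0.02  0.12 -0.06]
   [2, -1, 5]
```

View pics/p6.png

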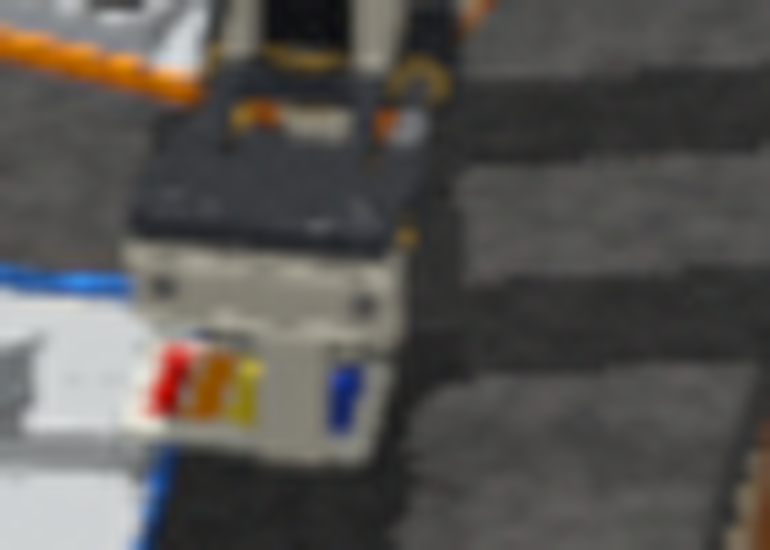

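The chart sits just in front of the rest, level and roughly in line with it (chart front edge at crop (138,385), ridge to its left at the same row). I'll do the final height trim, then slide.

Request:
{"api": "drive_tool", "payload": {
  "moves": [38, 1, -1, 2, 0, 0.1, -0.05, 38, 0, 0, 0, 0, 0, 0, 38, 0, 0, 0, 0, 0, 0, 38, 0, 0, 0, 0, 0, 0]
}}

```text
t: 20.65
tool_pos: [0.4748, 0.1684, 0.2108]
orientation: [0.137, -3.137, 0.0]
force: [0.0, -0.1, -0.3]
opening: 0.0433
gripper_force: 25.0
```

```bash
python3 plan.py 475 168.5 209.3 95
```

```text
t 20.6 pos [474.8 168.4 210.8] az 95.01 tilt [-0.0017 -0.0002] F [ 0.  -0.1 -0.3] open 43.3 q6 -1.42
-> [475.  168.5 209.3] 95.0 n 1 turn/row [-0.   -0.1   0.01]
   [0, 0, 1]
```

Request:
{"api": "drive_tool", "payload": {
  "moves": [38, -6, 0, 1, 0, 0, 0, 38, -8, 0, 0, 0, 0, 0, 38, -8, 0, 0, 0, 0, 0, 38, -6, 0, 0, 0, 0, 0, 38, -2, 0, 0, 0, 0, 0, 38, 0, 0, 0, 0, 0, 0, 38, 0, 0, 0, 0, 0, 0]
}}

```text
t: 21.35
tool_pos: [0.5046, 0.171, 0.2095]
orientation: [0.137, -3.136, 0.0]
force: [-0.4, -0.4, -0.2]
opening: 0.043
gripper_force: 25.0
```

```bash
python3 plan.py 539.6 174.2 209.3 95
```

```text
t 21.4 pos [504.6 171.  209.5] az 95.01 tilt [-0.0023 -0.0003] F [-0.4 -0.4 -0.2] open 43.0 q6 -1.43
-> [539.6 174.2 209.3] 95.0 n 1 turn/row [-0.   -0.13  0.01]
   [-35, 0, 0]
```

Request:
{"api": "drive_tool", "payload": {
  "moves": [38, -4, 0, 0, 0, -0.1, 0, 38, -4, 0, 0, 0, 0, 0, 38, -4, 0, 0, 0, 0, 0, 38, -4, 0, 0, 0, 0, 0, 38, -4, 0, 0, 0, 0, 0, 38, -4, 0, 0, 0, 0, 0, 38, -3, 0, 0, 0, 0, 0, 38, -1, 0, 0, 0, 0, 0]
}}

```text
t: 22.15
tool_pos: [0.533, 0.1735, 0.2096]
orientation: [-0.137, 3.138, 0.0]
force: [-1.1, 0.6, -1.6]
opening: 0.0433
gripper_force: 25.0
```

```bash
python3 plan.py 539.6 174.2 209.3 95
```

```text
t 22.1 pos [533.  173.5 209.6] az 95.0 tilt [0.0001 0.    ] F [-1.1  0.6 -1.6] open 43.3 q6 -1.43
-> [539.6 174.2 209.3] 95.0 n 1 turn/row [0.   0.01 0.  ]
   [-7, 0, 0]
```

Request:
{"api": "drive_tool", "payload": {
  "moves": [38, -2, 0, 0, 0, 0, 0, 38, -2, 0, 0, 0, 0, 0, 38, -1, 0, 0, 0, 0, 0, 38, -1, 0, 0, 0, 0, 0, 38, 0, 0, 0, 0, 0, 0]
}}

```text
t: 22.65
tool_pos: [0.5387, 0.174, 0.2097]
orientation: [-0.137, 3.139, -0.0]
force: [-0.2, -0.1, -2.8]
opening: 0.0434
gripper_force: 25.0
```

Request:
{"api": "drive_tool", "payload": {
  "moves": [38, -1, 0, 0, 0, 0, 0, 38, 0, 0, 0, 0, 0, 0]
}}

```text
t: 22.85
tool_pos: [0.5391, 0.174, 0.2093]
orientation: [0.137, -3.137, 0.0]
force: [-4.1, -1.4, -1.7]
opening: 0.0434
gripper_force: 25.0
```

Request:
{"api": "drive_tool", "payload": {
  "moves": [38, -1, 0, 0, 0, 0, 0, 38, 0, 0, 0, 0, 0, 0]
}}

```text
t: 23.05
tool_pos: [0.5396, 0.1741, 0.2088]
orientation: [0.137, -3.135, 0.001]
force: [-6.9, -1.3, -1.6]
opening: 0.0433
gripper_force: 25.0
```

Request:
{"api": "drive_tool", "payload": {
  "moves": [38, -1, 0, 0, 0, 0, 0, 38, 0, 0, 0, 0, 0, 0]
}}

```text
t: 23.25
tool_pos: [0.54, 0.1741, 0.2084]
orientation: [0.138, -3.133, 0.001]
force: [-9.4, -1.9, -0.4]
opening: 0.0434
gripper_force: 25.0
```

Request:
{"api": "drive_tool", "payload": {
  "moves": [38, -1, 0, 1, 0, 0, 0, 38, 0, 0, 0, 0, 0, 0]
}}

```text
t: 23.45
tool_pos: [0.5405, 0.1742, 0.2077]
orientation: [0.138, -3.131, 0.002]
force: [-16.9, -2.7, 8.3]
opening: 0.0432
gripper_force: 25.0
```

Request:
{"api": "drive_tool", "payload": {
  "moves": [50, 0, 0, 0, 0, 0, 0, 62, 0, 0, 0, 0, 0, 0, 62, 0, 0, 0, 0, 0, 0, 62, 0, 0, 0, 0, 0, 0, 62, 0, 0, -10, 0, 0, 0, 62, 0, 0, -30, 0, 0, 0, 62, 0, 0, -45, 0, 0, 0, 93, 0, 0, -45, 0, 0, 0]
}}

```text
t: 24.25
tool_pos: [0.5422, 0.1743, 0.3403]
orientation: [0.137, -3.138, 0.0]
force: [0.4, 0.4, -0.3]
opening: 0.0662
gripper_force: 0.0
```

```bash
python3 plan.py 520 345 400 18 571.5 359 360 18
```

```text
t 24.2 pos [542.2 174.3 340.3] az 95.01 tilt [-0.0008 -0.0002] F [ 0.4  0.4 -0.3] open 66.2 q6 -1.44
-> [520. 345. 400.] 18.0 n 10 turn/row [-0.  -0.   7.7]
   [1, 17, -6]
   [3, 17, -6]
   [5, 16, -6]
   [7, 16, -6]
   [9, 14, -6]
   [11, 13, -6]
   [13, 11, -6]
   [14, 10, -6]
   [15, 8, -6]
   [16, 5, -6]
-> [571.5 359.  360. ] 18.0 n 2 turn/row [0. 0. 0.]
   [-1, 27, 20]
   [-1, 27, 20]
```

Request:
{"api": "drive_tool", "payload": {
  "moves": [93, 1, 17, -20, 0, 0, 7.7, 93, 3, 17, -20, 0, 0, 7.7, 93, 5, 16, -10, 0, 0, 7.7, 93, 7, 16, -10, 0, 0, 7.7, 93, 9, 14, 0, 0, 0, 7.7, 93, 11, 13, 0, 0, 0, 7.7, 93, 13, 11, 0, 0, 0, 7.7, 93, 14, 10, 0, 0, 0, 7.7]
}}

```text
t: 25.05
tool_pos: [0.5258, 0.3104, 0.3997]
orientation: [1.497, 2.762, 0.001]
force: [0.5, -0.8, -1.0]
opening: 0.0932
gripper_force: 0.0
```

Request:
{"api": "drive_tool", "payload": {
  "moves": [93, 15, 8, 0, 0, 0, 7.7, 93, 16, 5, 0, 0, 0, 7.7, 93, -1, 27, 15, 0, 0, 0, 93, -1, 27, 15, 0, 0, 0, 93, 0, 0, 0, 0, 0, 0, 93, 0, 0, 0, 0, 0, 0]
}}

```text
t: 25.65
tool_pos: [0.574, 0.358, 0.3683]
orientation: [-1.846, -2.541, 0.002]
force: [0.2, 0.6, -0.2]
opening: 0.0928
gripper_force: 0.0
```

```bash
python3 plan.py 571.5 359 246 18; python3 - <<'E'
from m import *
c=cam('scene'); im=c['color'][:,:,::-1]; cv2.imwrite('pics/p7.png',np.hstack([cv2.resize(im[200:340,250:390],(400,400),interpolation=2),cv2.resize(cam('top')['color'][185:265,240:320,::-1],(400,400),interpolation=2)]))
E
```

```text
t 25.6 pos [574.  358.  368.3] az 17.99 tilt [-0.0013 -0.0006] F [ 0.2  0.6 -0.2] open 92.8 q6 0.17
-> [571.5 359.  246. ] 18.0 n 3 turn/row [-0.03  0.   -0.  ]
   [1, -1, 41]
   [1, -1, 41]
   [1, -1, 41]
```

View pics/p7.png

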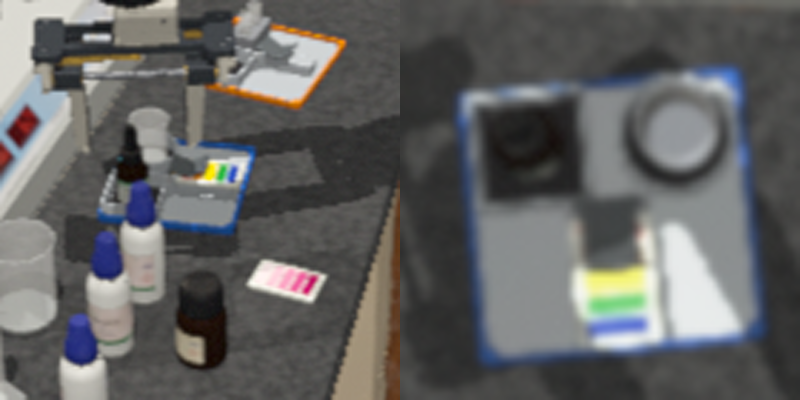

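The rainbow chart sits straight under the clip (right crop (615,300)), with the dropper and beaker in place. Now I'll descend on the rightmost blue-cap bottle (left crop (143,245)).

Request:
{"api": "drive_tool", "payload": {
  "moves": [93, 3, -2, 20, 0, 0, 0, 93, 0, 0, 40, 0, 0, 0, 93, 0, 0, 40, 0, 0, 0, 93, 0, 0, 20, 0, 0, 0, 93, 0, 0, 0, 0, 0, 0, 93, 0, 0, 0, 0, 0, 0]
}}

```text
t: 26.35
tool_pos: [0.5711, 0.3605, 0.2506]
orientation: [1.846, 2.541, 0.003]
force: [0.7, 0.6, 0.5]
opening: 0.0932
gripper_force: 0.0
```

Request:
{"api": "drive_tool", "payload": {
  "moves": [32, 0, 0, 0, 0, 0, 0, 32, 0, 0, 0, 0, 0, 0, 32, 0, 0, 0, 0, 0, 0, 32, 0, 0, 0, 0, 0, 0, 32, 0, 0, 0, 0, 0, 0, 32, 0, 0, 0, 0, 0, 0, 32, 0, 0, 0, 0, 0, 0, 32, 0, 0, 0, 0, 0, 0],
  "grip_force": 18
}}

```text
t: 27.15
tool_pos: [0.5711, 0.3602, 0.2485]
orientation: [-1.846, -2.542, 0.001]
force: [0.4, -0.9, 0.9]
opening: 0.0425
gripper_force: 16.8
```

Request:
{"api": "drive_tool", "payload": {
  "moves": [32, 0, 0, 0, 0, 0, 0, 32, 0, 0, 0, 0, 0, 0, 32, 0, 0, 0, 0, 0, 0]
}}

```text
t: 27.45
tool_pos: [0.571, 0.3603, 0.2485]
orientation: [-1.846, -2.542, 0.0]
force: [0.1, -1.4, -0.4]
opening: 0.0423
gripper_force: 16.8
```

```bash
python3 plan.py 571.5 359 385 18 480 200 385 45 602 -59 385 81
```

```text
t 27.4 pos [571.  360.3 248.5] az 18.01 tilt [-0.0003 -0.0002] F [ 0.1 -1.4 -0.4] open 42.3 q6 0.17
-> [571.5 359.  385. ] 18.0 n 4 turn/row [-0.  0.  0.]
   [0, 0, -34]
   [0, 0, -34]
   [0, 0, -34]
   [0, 0, -34]
-> [480. 200. 385.] 45.0 n 4 turn/row [ 0.    0.   -6.75]
   [-31, -34, 0]
   [-27, -37, 0]
   [-22, -40, 0]
   [-17, -43, 0]
-> [602. -59. 385.] 81.0 n 6 turn/row [ 0.  0. -6.]
   [-45, -16, 0]
   [-43, -21, 0]
   [-41, -25, 0]
   [-38, -29, 0]
   [-34, -33, 0]
   [-31, -36, 0]
```

The opening reads 42.3 mm where an aligned grasp would give about 36–37, so the column is about 15° off. I'll regrasp with the hand turned.

Request:
{"api": "drive_tool", "payload": {
  "moves": [62, 0, 0, 0, 0, 0, 0, 62, 0, 0, 0, 0, 0, 0, 62, 0, 0, 0, 0, 0, 0, 62, 0, 0, 0, 0, 0, 0, 62, 0, 0, 0, 0, 0, 7.5, 62, 0, 0, 0, 0, 0, 7.5, 62, 0, 0, 0, 0, 0, 0]
}}

```text
t: 28.15
tool_pos: [0.5711, 0.3603, 0.2487]
orientation: [-2.165, -2.277, -0.0]
force: [0.5, -0.7, -0.7]
opening: 0.0619
gripper_force: 0.0
```

Request:
{"api": "drive_tool", "payload": {
  "moves": [32, 0, 0, 0, 0, 0, 0, 32, 0, 0, 0, 0, 0, 0, 32, 0, 0, 0, 0, 0, 0, 32, 0, 0, 0, 0, 0, 0, 32, 0, 0, 0, 0, 0, 0],
  "grip_force": 10
}}

```text
t: 28.65
tool_pos: [0.571, 0.3602, 0.2488]
orientation: [2.162, 2.28, -0.001]
force: [-2.4, -1.7, 2.5]
opening: 0.0463
gripper_force: 9.3
```

Request:
{"api": "drive_tool", "payload": {
  "moves": [62, 0, 0, 0, 0, 0, 0, 62, 0, 0, 0, 0, 0, 0, 62, 0, 0, 0, 0, 0, 0, 62, 0, 0, 0, 0, 0, -7.5, 62, 0, 0, 0, 0, 0, -7.5, 62, 0, 0, 0, 0, 0, -7.5, 62, 0, 0, 0, 0, 0, -7.5, 62, 0, 0, 0, 0, 0, 0]
}}

```text
t: 29.45
tool_pos: [0.5711, 0.3603, 0.2486]
orientation: [-1.496, -2.763, -0.0]
force: [-0.1, -0.6, 0.2]
opening: 0.0619
gripper_force: 0.0
```

Request:
{"api": "drive_tool", "payload": {
  "moves": [32, 0, 0, 0, 0, 0, 0, 32, 0, 0, 0, 0, 0, 0, 32, 0, 0, 0, 0, 0, 0, 32, 0, 0, 0, 0, 0, 0, 32, 0, 0, 0, 0, 0, 0, 32, 0, 0, 0, 0, 0, 0, 32, 0, 0, 0, 0, 0, 0],
  "grip_force": 18
}}

```text
t: 30.15
tool_pos: [0.5711, 0.3603, 0.2487]
orientation: [-1.499, -2.761, -0.0]
force: [-0.3, -0.0, -0.2]
opening: 0.0373
gripper_force: 17.7
```

```bash
python3 plan.py 571.5 359 385 33 480 200 385 45 602 -59 385 81
```

```text
t 30.1 pos [571.1 360.3 248.7] az 33.0 tilt [0. 0.] F [-0.3 -0.  -0.2] open 37.3 q6 -0.09
-> [571.5 359.  385. ] 33.0 n 4 turn/row [ 0. -0.  0.]
   [0, 0, -34]
   [0, 0, -34]
   [0, 0, -34]
   [0, 0, -34]
-> [480. 200. 385.] 45.0 n 4 turn/row [ 0.  0. -3.]
   [-21, -41, 0]
   [-19, -42, 0]
   [-16, -43, 0]
   [-14, -44, 0]
-> [602. -59. 385.] 81.0 n 6 turn/row [ 0.  0. -6.]
   [-45, -16, 0]
   [-43, -21, 0]
   [-41, -25, 0]
   [-38, -29, 0]
   [-34, -33, 0]
   [-31, -36, 0]
```

Aligned at 37.3 mm. Raise and carry.

Request:
{"api": "drive_tool", "payload": {
  "moves": [32, 0, 0, -15, 0, 0, 0, 32, 0, 0, -40, 0, 0, 0, 32, 0, 0, -40, 0, 0, 0, 32, 0, 0, -41, 0, 0, 0, 32, -21, -41, 0, 0, 0, -3, 32, -19, -42, 0, 0, 0, -3, 32, -16, -43, 0, 0, 0, -3, 32, -14, -44, 0, 0, 0, -3]
}}

```text
t: 30.95
tool_pos: [0.4775, 0.1996, 0.3857]
orientation: [1.198, 2.903, 0.001]
force: [0.1, -0.1, -0.9]
opening: 0.037
gripper_force: 17.7
```

Request:
{"api": "drive_tool", "payload": {
  "moves": [32, -45, -16, 0, 0, 0, -6, 32, -43, -21, 0, 0, 0, -6, 32, -41, -25, 0, 0, 0, -6, 32, -38, -29, 0, 0, 0, -6, 32, -34, -33, 0, 0, 0, -6, 32, -31, -36, 0, 0, 0, -6, 32, 0, 0, 0, 0, 0, 0, 32, 0, 0, 0, 0, 0, 0]
}}

```text
t: 31.75
tool_pos: [0.6016, -0.0589, 0.3852]
orientation: [-0.251, -3.132, -0.0]
force: [-0.7, 0.5, -0.5]
opening: 0.0372
gripper_force: 17.7
```

```bash
python3 plan.py 602 -59 300 81 602 -59 254 81
```

```text
t 31.8 pos [601.6 -58.9 385.2] az 80.83 tilt [0.     0.0003] F [-0.7  0.5 -0.5] open 37.2 q6 -1.59
-> [602. -59. 300.] 81.0 n 2 turn/row [ 0.01 -0.   -0.08]
   [0, 0, 43]
   [0, 0, 43]
-> [602. -59. 254.] 81.0 n 2 turn/row [0. 0. 0.]
   [0, 0, 23]
   [0, 0, 23]
```

Request:
{"api": "drive_tool", "payload": {
  "moves": [32, 0, 0, 25, 0, 0, 0, 32, 0, 0, 40, 0, 0, 0, 32, 0, 0, 35, 0, 0, 0, 32, 0, 0, 20, 0, 0, 0, 32, 0, 0, 8, 0, 0, 0, 32, 0, 0, 2, 0, 0, 0, 32, 0, 0, 0, 0, 0, 0, 32, 0, 0, 0, 0, 0, 0]
}}

```text
t: 32.55
tool_pos: [0.6022, -0.0576, 0.2568]
orientation: [0.246, 3.129, -0.0]
force: [0.1, 0.5, -1.7]
opening: 0.0377
gripper_force: 17.7
```

Request:
{"api": "drive_tool", "payload": {
  "moves": [32, 0, 0, 2, 0, 0, 0, 32, 0, 0, 0, 0, 0, 0, 32, 0, 0, 0, 0, 0, 0]
}}

```text
t: 32.85
tool_pos: [0.6015, -0.0578, 0.253]
orientation: [0.246, 3.131, -0.0]
force: [-0.2, 0.9, -1.4]
opening: 0.0376
gripper_force: 17.7
```

```bash
python3 plan.py 602 -59 253 81
```

```text
t 32.9 pos [601.5 -57.8 253. ] az 81.0 tilt [ 0.0005 -0.0001] F [-0.2  0.9 -1.4] open 37.6 q6 -1.59
-> [602. -59. 253.] 81.0 n 1 turn/row [-0.    0.03  0.  ]
   [-1, -1, 0]
```

Request:
{"api": "drive_tool", "payload": {
  "moves": [60, 0, 0, 0, 0, 0, 0, 60, 0, 0, 0, 0, 0, 0, 60, 0, 0, 0, 0, 0, 0, 60, 0, 0, 0, 0, 0, 0, 60, 0, 0, -20, 0, 0, 0, 60, 0, 0, -40, 0, 0, 0, 60, 0, 0, -45, 0, 0, 0, 93, 0, 0, -30, 0, 0, 0]
}}

```text
t: 33.65
tool_pos: [0.6018, -0.0578, 0.3913]
orientation: [0.246, 3.129, -0.001]
force: [0.8, 0.1, 0.4]
opening: 0.0641
gripper_force: 0.0
```

```bash
python3 plan.py 420 313.4 250 82.7
```

```text
t 33.6 pos [601.8 -57.8 391.3] az 81.01 tilt [ 0.0033 -0.0006] F [0.8 0.1 0.4] open 64.1 q6 -1.59
-> [420.  313.4 250. ] 82.7 n 9 turn/row [-0.    0.02 -0.19]
   [26, 38, 16]
   [26, 38, 16]
   [26, 38, 16]
   [26, 38, 16]
   [26, 38, 16]
   [26, 38, 16]
   [26, 38, 16]
   [26, 38, 16]
   [25, 38, 16]
```

Request:
{"api": "drive_tool", "payload": {
  "moves": [93, 26, 38, 5, 0, 0, -0.19, 93, 26, 38, 5, 0, 0, -0.19, 93, 26, 38, 5, 0, 0, -0.19, 93, 26, 38, 10, 0, 0, -0.19, 93, 26, 38, 10, 0, 0, -0.19, 93, 26, 38, 10, 0, 0, -0.19, 93, 26, 38, 10, 0, 0, -0.19, 93, 26, 38, 10, 0, 0, -0.19]
}}

```text
t: 34.45
tool_pos: [0.4386, 0.2746, 0.3226]
orientation: [0.205, 3.134, 0.001]
force: [0.4, 0.7, 0.1]
opening: 0.093
gripper_force: 0.0
```

```bash
python3 plan.py 415 314 225 82.7; python3 - <<'E'
from m import *
P=np.load('P.npy'); b=P[245:285,165:205].reshape(-1,3); 
for lo,hi in((.03,.06),(.06,.085),(.085,.11)):
    s=b[(b[:,2]>lo)&(b[:,2]<hi)]; print(len(s),s.min(0).round(3),s.max(0).round(3))
E
```

```text
t 34.5 pos [438.6 274.6 322.6] az 82.53 tilt [0.0008 0.0004] F [0.4 0.7 0.1] open 93.0 q6 -0.98
-> [415. 314. 225.] 82.7 n 3 turn/row [ 0.01  0.01 -0.06]
   [10, 12, 33]
   [9, 12, 33]
   [9, 12, 33]
93 [0.467 0.413 0.03 ] [0.515 0.448 0.06 ]
65 [0.469 0.417 0.06 ] [0.511 0.46  0.085]
203 [0.472 0.418 0.085] [0.51  0.459 0.097]
```

Request:
{"api": "drive_tool", "payload": {
  "moves": [93, 18, 20, 20, 0, 0, -0.1, 93, 10, 18, 30, 0, 0, 0, 93, 0, 0, 30, 0, 0, 0, 93, 0, 0, 15, 0, 0, 0, 93, 0, 0, 0, 0, 0, 0, 93, 0, 0, 0, 0, 0, 0]
}}

```text
t: 35.05
tool_pos: [0.4174, 0.3142, 0.2285]
orientation: [0.203, 3.135, 0.0]
force: [-0.2, 0.6, 0.9]
opening: 0.0927
gripper_force: 0.0
```

```bash
python3 plan.py 415 314 188 82.7
```

```text
t 35.0 pos [417.4 314.2 228.5] az 82.59 tilt [0.0005 0.0002] F [-0.2  0.6  0.9] open 92.7 q6 -0.89
-> [415. 314. 188.] 82.7 n 1 turn/row [ 0.01  0.02 -0.11]
   [2, -1, 41]
```

Request:
{"api": "drive_tool", "payload": {
  "moves": [93, 1, 0, 20, 0, 0, -0.1, 93, 0, 0, 13, 0, 0, 0, 93, 0, 0, 4, 0, 0, 0, 93, 0, 0, 1, 0, 0, 0, 93, 0, 0, 0, 0, 0, 0, 93, 0, 0, 0, 0, 0, 0, 93, 0, 0, 0, 0, 0, 0]
}}

```text
t: 35.75
tool_pos: [0.4161, 0.3148, 0.1904]
orientation: [0.199, 3.134, 0.001]
force: [-0.0, 0.5, 0.4]
opening: 0.0931
gripper_force: 0.0
```

Request:
{"api": "drive_tool", "payload": {
  "moves": [38, 0, 0, 0, 0, 0, 0, 38, 0, 0, 0, 0, 0, 0, 38, 0, 0, 0, 0, 0, 0, 38, 0, 0, 0, 0, 0, 0, 38, 0, 0, 0, 0, 0, 0, 38, 0, 0, 0, 0, 0, 0, 38, 0, 0, 0, 0, 0, 0, 38, 0, 0, 0, 0, 0, 0],
  "grip_force": 25
}}

```text
t: 36.55
tool_pos: [0.4158, 0.3146, 0.1896]
orientation: [-0.199, -3.135, 0.0]
force: [-0.2, -0.1, -0.7]
opening: 0.0426
gripper_force: 25.0
```

Request:
{"api": "drive_tool", "payload": {
  "moves": [38, 0, 0, 0, 0, 0, 0, 38, 0, 0, -10, 0, 0, 0, 38, 0, 0, -40, 0, 0, 0, 38, 0, 0, -40, 0, 0, 0, 38, 0, 0, 0, 0, 0, 0]
}}

```text
t: 37.05
tool_pos: [0.418, 0.316, 0.287]
orientation: [0.198, 3.126, 0.01]
force: [0.9, 0.7, 0.4]
opening: 0.0427
gripper_force: 25.0
```

```bash
python3 - <<'E'
from m import *
T=(556.5,-92.1,-9.0)
print('pre',tw(T,-37-65-20,0),'home tcp',tw(T,-37-20,0))
E
python3 plan.py 436 -73 290 81
```

```text
pre (np.float64(436.0020224473932), np.float64(-73.01499526509183)) home tcp (np.float64(500.20176458607716), np.float64(-83.18323549270684))
t 37.0 pos [418. 316. 287.] az 82.74 tilt [0.0094 0.0057] F [0.9 0.7 0.4] open 42.7 q6 -0.89
-> [436. -73. 290.] 81.0 n 9 turn/row [0.04 0.05 0.19]
   [-7, -43, -1]
   [-8, -43, -1]
   [-8, -43, -1]
   [-8, -43, 0]
   [-8, -43, 0]
   [-8, -42, 0]
   [-8, -42, 0]
   [-8, -42, 0]
   [-9, -42, 0]
```

Request:
{"api": "drive_tool", "payload": {
  "moves": [38, -7, -43, -1, 0, 0, 0.19, 38, -8, -43, -1, 0, 0, 0.19, 38, -8, -43, -1, 0, 0, 0.19, 38, -8, -43, 0, 0, 0, 0.19, 38, -8, -43, 0, 0, 0, 0.19, 38, -8, -42, 0, 0, 0, 0.19, 38, -8, -42, 0, 0, 0, 0.19, 38, -8, -42, 0, 0, 0, 0.19]
}}

```text
t: 37.85
tool_pos: [0.4308, -0.0335, 0.2831]
orientation: [0.241, 3.131, -0.0]
force: [0.4, -0.1, -0.2]
opening: 0.0429
gripper_force: 25.0
```

Request:
{"api": "drive_tool", "payload": {
  "moves": [38, -9, -42, 0, 0, 0, 0.19, 38, 0, 0, 0, 0, 0, 0, 38, 0, 0, 20, 0, 0, 0, 38, 0, 0, 30, 0, 0, 0, 38, 0, 0, 15, 0, 0, 0, 38, 0, 0, 5, 0, 0, 0, 38, 0, 0, 0, 0, 0, 0, 38, 0, 0, 0, 0, 0, 0]
}}

```text
t: 38.65
tool_pos: [0.4341, -0.0745, 0.2137]
orientation: [0.245, 3.131, -0.0]
force: [0.2, 0.7, 0.8]
opening: 0.0424
gripper_force: 25.0
```

```bash
python3 plan.py 436 -73.3 211 81;  python3 - <<'E'
from m import *
c=cam('scene'); im=c['color'][:,:,::-1]; cv2.imwrite('pics/p8.png',cv2.resize(im[175:275,300:420],(720,600),interpolation=2))
E
```

```text
t 38.6 pos [434.1 -74.5 213.7] az 81.05 tilt [ 0.0012 -0.0003] F [0.2 0.7 0.8] open 42.4 q6 -1.7
-> [436.  -73.3 211. ] 81.0 n 1 turn/row [-0.01  0.07  0.05]
   [-2, 2, 3]
```

View pics/p8.png

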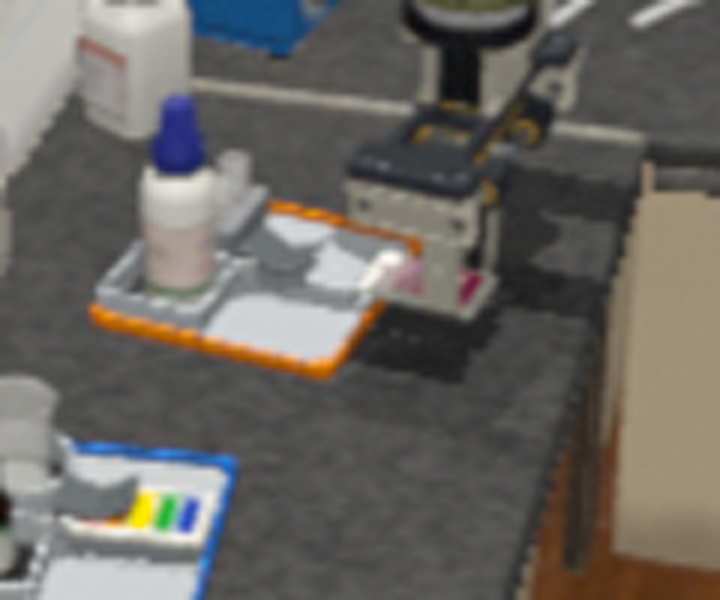

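The blue-cap bottle stands upright in the orange tray's square well (178,240), and the pink chart is lined up with the rest (420,280). I'll trim, then slide.

Request:
{"api": "drive_tool", "payload": {
  "moves": [38, -2, 2, 1, 0, 0, 0, 38, 0, 0, 0, 0, 0, 0, 38, 0, 0, 0, 0, 0, 0, 38, -6, 0, 0, 0, 0, 0, 38, -8, 0, 0, 0, 0, 0, 38, -6, 0, 0, 0, 0, 0, 38, 0, 0, 0, 0, 0, 0, 38, 0, 0, 0, 0, 0, 0]
}}

```text
t: 39.5
tool_pos: [0.4558, -0.0762, 0.2115]
orientation: [-0.246, -3.131, -0.0]
force: [-0.8, 0.1, -0.0]
opening: 0.0425
gripper_force: 25.0
```

```bash
python3 plan.py 500.2 -83.4 211 81
```

```text
t 39.5 pos [455.8 -76.2 211.5] az 81.02 tilt [-0.0005  0.0001] F [-0.8  0.1 -0. ] open 42.5 q6 -1.69
-> [500.2 -83.4 211. ] 81.0 n 2 turn/row [ 0.   -0.01  0.01]
   [-22, 0, 0]
   [-22, 0, 0]
```

Request:
{"api": "drive_tool", "payload": {
  "moves": [38, -5, 0, 0, 0, 0, 0, 38, -5, 0, 0, 0, 0, 0, 38, -5, 0, 0, 0, 0, 0, 38, -5, 0, 0, 0, 0, 0, 38, -5, 0, 0, 0, 0, 0, 38, -4, 0, 0, 0, 0, 0, 38, -4, 0, 0, 0, 0, 0, 38, -2, 0, 0, 0, 0, 0]
}}

```text
t: 40.3
tool_pos: [0.4903, -0.0816, 0.2114]
orientation: [-0.246, -3.131, -0.0]
force: [-0.8, 0.2, -0.8]
opening: 0.0424
gripper_force: 25.0
```

```bash
python3 plan.py 500.2 -83.4 211 81
```

```text
t 40.3 pos [490.3 -81.6 211.4] az 81.02 tilt [-0.0008  0.0002] F [-0.8  0.2 -0.8] open 42.4 q6 -1.68
-> [500.2 -83.4 211. ] 81.0 n 1 turn/row [ 0.   -0.05  0.02]
   [-10, 0, 0]
```

Request:
{"api": "drive_tool", "payload": {
  "moves": [38, -3, 0, 0, 0, 0, 0, 38, -3, 0, 0, 0, 0, 0, 38, -2, 0, 0, 0, 0, 0, 38, -1, 0, 0, 0, 0, 0, 38, 0, 0, 0, 0, 0, 0]
}}

```text
t: 40.8
tool_pos: [0.4994, -0.0831, 0.2118]
orientation: [0.246, 3.131, -0.0]
force: [0.5, -0.4, -1.6]
opening: 0.0427
gripper_force: 25.0
```

Request:
{"api": "drive_tool", "payload": {
  "moves": [38, -1, 0, 0, 0, 0, 0, 38, 0, 0, 0, 0, 0, 0]
}}

```text
t: 41.0
tool_pos: [0.5001, -0.0832, 0.2116]
orientation: [-0.246, -3.132, 0.0]
force: [-0.8, -1.1, -0.7]
opening: 0.0425
gripper_force: 25.0
```

Request:
{"api": "drive_tool", "payload": {
  "moves": [38, -1, 0, 0, 0, 0, 0, 38, 0, 0, 0, 0, 0, 0]
}}

```text
t: 41.2
tool_pos: [0.5005, -0.0833, 0.2112]
orientation: [-0.246, -3.13, -0.0]
force: [-5.8, -0.1, -0.9]
opening: 0.0429
gripper_force: 25.0
```

Request:
{"api": "drive_tool", "payload": {
  "moves": [38, -1, 0, 0, 0, 0, 0, 38, 0, 0, 0, 0, 0, 0]
}}

```text
t: 41.4
tool_pos: [0.5009, -0.0834, 0.2107]
orientation: [-0.245, -3.128, -0.0]
force: [-8.0, 0.0, -0.7]
opening: 0.0428
gripper_force: 25.0
```

Request:
{"api": "drive_tool", "payload": {
  "moves": [38, -1, 0, 0, 0, 0, 0, 38, 0, 0, 0, 0, 0, 0]
}}

```text
t: 41.6
tool_pos: [0.5013, -0.0834, 0.2102]
orientation: [-0.245, -3.126, -0.001]
force: [-10.3, -0.1, -0.2]
opening: 0.0428
gripper_force: 25.0
```

Request:
{"api": "drive_tool", "payload": {
  "moves": [38, -1, 0, 1, 0, 0, 0, 38, 0, 0, 0, 0, 0, 0]
}}

```text
t: 41.8
tool_pos: [0.5019, -0.0835, 0.2095]
orientation: [-0.245, -3.124, -0.001]
force: [-17.2, 1.0, 8.5]
opening: 0.0427
gripper_force: 25.0
```

Request:
{"api": "drive_tool", "payload": {
  "moves": [50, 0, 0, 0, 0, 0, 0, 62, 0, 0, 0, 0, 0, 0, 62, 0, 0, 0, 0, 0, 0, 62, 0, 0, 0, 0, 0, 0, 62, 0, 0, -10, 0, 0, 0, 62, 0, 0, -30, 0, 0, 0, 62, 0, 0, -45, 0, 0, 0, 93, 0, 0, -45, 0, 0, 0]
}}

```text
t: 42.6
tool_pos: [0.5036, -0.0837, 0.3424]
orientation: [-0.246, -3.131, -0.0]
force: [1.3, -0.6, 0.8]
opening: 0.0662
gripper_force: 0.0
```

Request:
{"api": "drive_tool", "payload": {
  "moves": [93, 5, 40, -40, 0, 0, 0, 93, 10, 45, -10, 0, 0, 0, 93, 15, 45, 0, 0, 0, 0, 93, 15, 45, 0, 0, 0, 0, 93, 10, 45, 0, 0, 0, 0, 93, 5, 45, 0, 0, 0, 0, 93, 0, 45, 0, 0, 0, 0, 93, 0, 20, 0, 0, 0, 0]
}}

```text
t: 43.4
tool_pos: [0.4957, 0.2501, 0.387]
orientation: [0.242, 3.131, 0.003]
force: [-0.1, 0.0, 0.6]
opening: 0.0928
gripper_force: 0.0
```

```bash
python3 - <<'E'
from m import *
c=cam('top'); s=cam('scene')
cv2.imwrite('pics/p9.png',np.hstack([cv2.resize(c['color'][180:290,240:420,::-1],(720,440),interpolation=2)]))
cv2.imwrite('pics/p10.png',cv2.resize(s['color'][160:340,240:420,::-1],(600,600),interpolation=2))
E
```

```text
(no output)
```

View pics/p9.png

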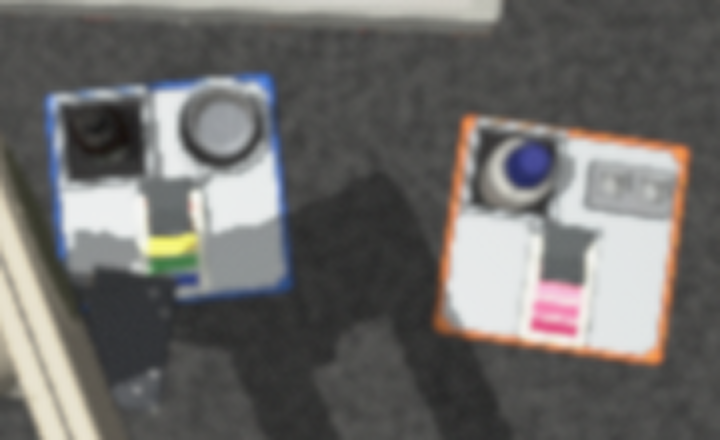

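View pics/p10.png

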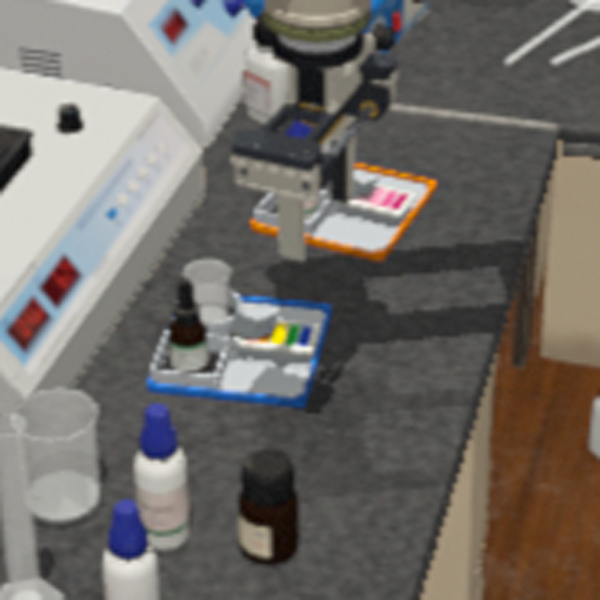

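Both kits are complete in the images, with everything upright and both charts straight and home. The robot isn't touching anything, so I'll hand it in.

```bash
python3 -c "
from plant import robot
print(robot.close_job())"
```

```text
the job is handed in; nothing more can be done
None
```

Both water-test kits are made up and the job was handed in at about 43 s: all five items are in their places and upright, both charts were pushed home against their stops, and the bystander bottles and large beaker were left where they stood.

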